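# Weigh the aroma vials from a latched case

### The arm

A 7-joint arm with a two-finger parallel gripper is mounted at the origin on the work surface; the furniture and walls round the work are solid. World frame = base frame: x ahead of the robot, y to its left, z up, the work surface at z = 0. Lengths are in m, angles in rad, forces in N, time in s.
With the tool pointing down it reaches from about 0.425 to 0.925 m from the base axis. Payload 6.8 kg.
Tool frame: the origin (TCP) lies at the very end of the fingers, on their centre line; the grasp point (between the pads) lies 19 mm behind it (r.tcp_to_grasp is the distance from the TCP to the grasp point, in m); z points along the fingers, y is the line along which they close (so a half turn about z gives the same grasp; the last joint's range is limited). The gripper opens to 85 mm and grips with 20 to 120 N. Pads are 22 mm wide; open, the fingers measure 114 mm over their backs; the gripper's body (76 mm by 85 mm) begins 54 mm behind the grasp point. The pads swing forward as they close: fully open they stand 13 mm farther back than shut.
Start: joints at [1.012, 0.477, 0.022, 1.555, -0.011, 1.109, -0.083], TCP at [0.294, -0.608, 0.192] pointing down, gripper open.
Joint ranges: [-2.96, 2.96], [-0.34, 2.1], [-1.41, 1.46], [0.24, 2.44], [-1.37, 4.51], [0.17, 1.92], [-2.96, 2.96]. Speed limits (rad/s): [2.39, 2.39, 3.14, 3.14, 3.14, 3.14, 3.14].

### API

Orientations are given as a rotation vector (axis times angle).
In Python, from bench import r gives the robot as it stands.
- The arm moves only by the tool step_arm, never from a script. Its argument "moves" is a list of rows, each a list of 7 numbers: the shift along the tool's x, y, z in mm, then the turn, a rotation vector about the tool's x, y, z in rad, then the finger opening in mm, from 0 to 85.4. A call has 1 to 8 rows; each row is the pose to reach, as a shift and turn from the pose commanded when the call began, along the tool's axes at that moment; what a row does not reach only later rows make up. A row lasts 1/10 s, in which the tool goes at most 50 mm and 8.59 degrees, less where a joint would pass 70% of its speed; a pose out of reach is approached as far as the arm can. A call with a gripper value outside its range is refused whole. The fingers move at their own pace and stop on an object; "grip_force" is the grip in N (left out, the last holds). Time passes only in rows, so rows that repeat a pose let the fingers close. It gives the time, the measured TCP pose, the force, the opening and the grip force at its end, in the units of the state.
- r.get_obs(): the state, without advancing time (a new reading comes with each control period).
- r.grab_frame(name): name is "side" or "top"; returns a dict with "image" (420x560x3 uint8, red, green, blue), "depth" (420x560 float32, m along the optical axis (not along the pixel's ray), 0 where there is no reading), "mtx" (3x3 intrinsics, pixels), "rvec" (rotation vector, rad) and "tvec" (3), from world to camera coordinates, as OpenCV has them. Camera axes: x right, y down, z forward; pixel columns grow to the right and rows downward; lengths in m; the calibration is good to about 2 mm. A picture is of the moment at which its call begins.
- r.hand_in(): hands the job in; it is judged then, once.
The state is a dict: "clock": time; "joints": joint angles; "qvel": joint speeds; "tau": joint torques, N m; "tcp_pos": TCP position; "orientation": TCP orientation; "contact_force": force on the tool from outside, world axes, zero at the start; "moment": the same for the moment, N m; "grip_width": finger opening in m; "gripper_force": force on a finger pad.
Only numpy, scipy, OpenCV 4.12 (cv2) and the standard library are available. Lean on these libraries where they do the work, as an engineer would, in place of code of your own. Each camera call takes 0.05 s, during which the arm holds its last target. There are 200 camera calls.

### The job

Push the wooden wedge fully home into the slot of the vial case so that it holds the sprung red catch open by itself, lift off the cover and set it down on the table. Stand every aroma vial from the case upright on the pan of the scale. Then put the cover squarely back on the case while the wedge still holds the catch, pull the wedge out so that the catch springs shut over the cover, and lay the wedge on the table well clear of the case, leaving the other things on the table alone.

Things in the scene. Friction and masses are not known exactly. Their poses are not given: they have to be found in the camera images.
- case: fixed dark wooden base of the vial case, 90 (x) x 164 (y) x 12 mm, origin at the centre of its underside on the table; x points away from its front, y along the row of vials towards the catch. On it a cork plinth 60 x 140 mm, top 16 mm above the table, locates the cover; vials stand on it in a row, x within 3 mm of 0, at y = -51, -17, 17 or 51 mm
- slot_mouth (a point): middle of the open front end of the wedge slot on the table, axes as the case; the slot runs along +x over the bare table for 67 mm to a steel end stop, 14 mm wide when the catch is shut. Its -y side is a fixed steel block (face at y = -7 mm from here, 20 mm thick, 76 mm long, 30 mm high), its +y side the arm of the red catch (face at y = 7 mm, 12 mm thick, 3 to 24 mm high)
- catch_bar (a joint): sprung red catch, slides along the case's +y; 0 = shut (its hook, 24 to 30 mm above the table, reaches 10 mm over the cover's lug and stops the cover being lifted or lowered), about 0.018 m with the wedge fully home = open, hook clear of the lug. Spring 3 N shut, 6 N open. A dark spring housing, 30 mm high, lies beyond it, to 148 mm from the case's centre
- wedge_home (a point): where wedge_grip lies when the wedge is fully home in the slot (thin end at the end stop); axes as the case; 15 mm above the table. The wedge goes in along the case's +x, its axes parallel to the case's; with its thin end just outside the mouth wedge_grip is 67 mm in front (-x) of this point
- wedge_grip (a point): loose light wooden wedge, 112 mm long (x), 30 mm high, 90 g; this point is in its thick end, 15 mm up, 19 mm from the rear face; x points to the thin end, 93 mm ahead. The rear 56 mm is 32 mm wide (grasp across y); ahead of that the +y side tapers until the thin end is 5 mm wide (y -16 to -11 mm); the -y side is flat and slides along the steel block. Pushing in takes 5 to 25 N
- cover: loose clear cover with a white roof, an upside-down open box 74 (x) x 154 (y) x 54 mm, walls 4 mm, origin at the centre of its rim (underside); a steel lug sticks out 15 mm from its +y end, 4 to 10 mm above the rim, 30 mm wide. About 220 g. It fits over the plinth with 3 mm play all round and must be lifted 50 mm to clear the vials
- cover_handle (a point): grip point of the cover's black bar handle, 73 mm above the rim; the bar is 16 mm thick (x), 70 mm long (y), its top 13 mm above this point, the cover's roof 19 mm below it
- cover_home (a point): where the cover's origin belongs on the case, axes as the case (cover's y along the case's y), 12 mm above the table
- vial_0_mid (a point): centre (20 mm above its foot) of a small yellow glass aroma vial with a black screw cap, body 21 mm across and 30 mm high, cap 16 mm across, 40 mm high in all; stands upright; may be absent
- vial_1_mid (a point): centre (20 mm above its foot) of a small brown glass aroma vial with a black screw cap, body 21 mm across and 30 mm high, cap 16 mm across, 40 mm high in all; stands upright; may be absent
- vial_2_mid (a point): centre (20 mm above its foot) of a small black glass aroma vial with a black screw cap, body 21 mm across and 30 mm high, cap 16 mm across, 40 mm high in all; stands upright; may be absent
- vial_3_mid (a point): centre (20 mm above its foot) of a small yellow glass aroma vial with a black screw cap, body 21 mm across and 30 mm high, cap 16 mm across, 40 mm high in all; stands upright; may be absent
- pan (a point): centre of the top of the steel pan of the bench scale (fixed, black, 160 x 130 mm); pan 112 (x) x 118 (y) mm, its top 24 mm above the table; its axes are the scale's
- bowl_back_mid (a point): bystander: cupping bowl, 114 mm across, 66 mm high; its centre
- spoon_near_mid (a point): bystander: steel cupping spoon, 166 mm long; its centre
- pen_back_mid (a point): bystander: black pen, 132 mm long; its centre
Things that resemble listed ones, but are neither listed nor needed, are in the scene too. Of the things like the cover, leave any that is purple; of the rest the smaller one is meant.

How it is judged:
On the way, in this order (a step that is already met when the one before it is completed fails the run):
1. the wedge alone holds the catch open, with the cover still on (value of joint catch_bar above 0.015 m and contact force between the fingers and anything else below 0.3 N and horizontal distance between cover and cover_home below 0.006 m and angle between the y axis of cover and the y axis of case, either way round below 0.09 rad and z of cover in the frame of cover_home between -0.003 and 0.003 m and angle between cover's own z axis and vertical below 0.05 rad), for 0.3 s.
2. the cover is set down upright on the table, away from the case (horizontal distance between cover and cover_home above 0.085 m and height (world z) of cover below 0.006 m and angle between cover's own z axis and vertical below 0.1 rad and contact force between the fingers and anything else below 0.3 N), for 0.2 s.
3. every vial stands on the pan of the scale, released (x of vial_0_mid in the frame of pan between -0.054 and 0.054 m and y of vial_0_mid in the frame of pan between -0.057 and 0.057 m and z of vial_0_mid in the frame of pan between 0.016 and 0.026 m and angle between each of vial_0_mid, vial_1_mid, vial_2_mid, vial_3_mid's own z axis and vertical below 0.15 rad and x of vial_1_mid in the frame of pan between -0.054 and 0.054 m and y of vial_1_mid in the frame of pan between -0.057 and 0.057 m and z of vial_1_mid in the frame of pan between 0.016 and 0.026 m and x of vial_2_mid in the frame of pan between -0.054 and 0.054 m and y of vial_2_mid in the frame of pan between -0.057 and 0.057 m and z of vial_2_mid in the frame of pan between 0.016 and 0.026 m and x of vial_3_mid in the frame of pan between -0.054 and 0.054 m and y of vial_3_mid in the frame of pan between -0.057 and 0.057 m and z of vial_3_mid in the frame of pan between 0.016 and 0.026 m and contact force between the fingers and anything else below 0.3 N), for 0.2 s.
4. the cover is back in place and released while the catch is still held open (horizontal distance between cover and cover_home below 0.006 m and angle between the y axis of cover and the y axis of case, either way round below 0.09 rad and z of cover in the frame of cover_home between -0.003 and 0.003 m and angle between cover's own z axis and vertical below 0.05 rad and value of joint catch_bar above 0.012 m and contact force between the fingers and anything else below 0.3 N), for 0.2 s.
At the end, for the whole second after the job is handed in: every vial stands upright (within 0.15 rad) on the scale's pan with its centre over the pan; the cover sits in place on the case (within 6 mm, 0.09 rad and 3 mm in height) with the catch shut over it (under 3 mm); the wedge lies on the table at least 85 mm from its home in the slot (x of vial_0_mid in the frame of pan between -0.054 and 0.054 m and y of vial_0_mid in the frame of pan between -0.057 and 0.057 m and z of vial_0_mid in the frame of pan between 0.016 and 0.026 m and angle between each of vial_0_mid, vial_1_mid, vial_2_mid, vial_3_mid's own z axis and vertical below 0.15 rad and x of vial_1_mid in the frame of pan between -0.054 and 0.054 m and y of vial_1_mid in the frame of pan between -0.057 and 0.057 m and z of vial_1_mid in the frame of pan between 0.016 and 0.026 m and x of vial_2_mid in the frame of pan between -0.054 and 0.054 m and y of vial_2_mid in the frame of pan between -0.057 and 0.057 m and z of vial_2_mid in the frame of pan between 0.016 and 0.026 m and x of vial_3_mid in the frame of pan between -0.054 and 0.054 m and y of vial_3_mid in the frame of pan between -0.057 and 0.057 m and z of vial_3_mid in the frame of pan between 0.016 and 0.026 m and horizontal distance between cover and cover_home below 0.006 m and angle between the y axis of cover and the y axis of case, either way round below 0.09 rad and z of cover in the frame of cover_home between -0.003 and 0.003 m and angle between cover's own z axis and vertical below 0.05 rad and value of joint catch_bar below 0.003 m and height (world z) of wedge_grip below 0.022 m and horizontal distance between wedge_grip and wedge_home above 0.085 m and linear speed of cover below 0.02 m/s); the robot touches nothing.
It fails at once if a bystander (bowl) is pushed away by more than 30 mm (distance of bowl_back_mid from where it was at the start of the episode above 0.03 m).
It fails at once if a bystander (spoon) is pushed away by more than 30 mm (distance of spoon_near_mid from where it was at the start of the episode above 0.03 m).
It fails at once if a bystander (pen) is pushed away by more than 30 mm (distance of pen_back_mid from where it was at the start of the episode above 0.03 m).
Of vial_0, vial_1, vial_2, vial_3 only 2 to 4 are there at a start; the rules pass over those that are not, and their reading is None.
At some moment in a run one of wedge, cover may be knocked a few centimetres aside while the robot is not near it.
It also fails if it takes over 210 s, if anything falls off the work surface, if the arm or the gripper's body presses on something with over 40 N, if the wrist force passes 120 N, or if a joint passes its speed limit or range.

## Working session

There is one attempt and no reset: what is moved stays moved. The work goes in short steps, Python scripts to look and compute and a tool call to move; the robot and the scene stay as the last step left them, time stands still between calls to the robot, and variables do not carry over. Pictures are saved under pics/ and viewed, at most 16 in all, crops included, and the job is handed in when it is done.

Besides the shell and the picture viewer there is one more tool, called after ">>>" as a command line: name --pt "numbers of a row" for each row, then --argument value for the rest. step_arm: Moves the arm, as the interface text tells. Its arguments: {"type":"object","properties":{"moves":{"type":"array","items":{"type":"array","items":{"type":"number"}}},"grip_force":{"type":"number"}},"required":["moves"]}

```bash
ls; mkdir -p pics; cat > h.py <<'E'
import numpy as np, cv2
from bench import r
from scipy.spatial.transform import Rotation as R
def grab(n):
    f=r.grab_frame(n); f['R']=cv2.Rodrigues(np.array(f['rvec'],float))[0]; f['t']=np.array(f['tvec'],float).ravel(); return f
def save(f,name): cv2.imwrite('pics/'+name,f['image'][:,:,::-1])
def ray(f,u,v,z):
    d=f['R'].T@np.linalg.inv(f['mtx'])@np.array([u,v,1.]); c=-f['R'].T@f['t']
    return c+d*(z-c[2])/d[2]
def cloud(f):
    d=f['depth']; v,u=np.mgrid[:d.shape[0],:d.shape[1]]
    p=np.stack([u,v,np.ones_like(u)],-1)@np.linalg.inv(f['mtx']).T*d[...,None]
    return (p-f['t'])@f['R']
def proj(f,p):
    return cv2.projectPoints(np.array(p,float).reshape(-1,3),np.array(f['rvec'],float),f['t'],np.array(f['mtx'],float),None)[0].reshape(-1,2)
def yaw_of(o): 
    M=R.from_rotvec(o).as_matrix(); return M
def go(p,yaw=None,o=None):
    """shift in tool axes (mm) to TCP p and turn rotvec so tool y axis has heading yaw (mod pi), tool down"""
    s=r.get_obs(); M=R.from_rotvec(s['orientation']).as_matrix()
    sh=M.T@(np.array(p)-s['tcp_pos'])*1000
    out=[np.round(sh,1)]
    if yaw is not None:
        best=None
        for k in (0,1,-1):
            y=np.array([np.cos(yaw+k*np.pi),np.sin(yaw+k*np.pi),0]); z=np.array([0,0,-1.]); x=np.cross(y,z)
            rv=R.from_matrix(M.T@np.stack([x,y,z],1)).as_rotvec()
            if best is None or np.linalg.norm(rv)<np.linalg.norm(best): best=rv
        out.append(np.round(best,3))
    return out
E
python3 - <<'E'
from h import *
for n in('top','side'):
    f=grab(n); save(f,n+'0.png'); print(n,-f['R'].T@f['t'],f['R'][2])
s=r.get_obs(); print(s); print(R.from_rotvec(s['orientation']).as_matrix().round(3))
E
```

```text
pics
top [ 0.35467498 -0.1134363   1.35959699] [ 0.12972486  0.07357412 -0.98881662]
side [ 0.79522158 -0.91618549  1.14729638] [-0.19095158  0.62499958 -0.75691018]
{'clock': 0.1, 'joints': array([ 1.01191495,  0.4777324 ,  0.02233811,  1.55635622, -0.01148722,
        1.10932225, -0.08312495]), 'qvel': array([ 0.00049145, -0.00193818,  0.00142107, -0.00276571, -0.00223069,
        0.00141835,  0.00124778]), 'tau': array([ 4.92230451e-03, -5.97763968e+01,  1.61379833e+00, -2.81953633e+01,
        1.27655827e-02,  5.07349920e-03, -5.87963086e-05]), 'tcp_pos': array([ 0.29379357, -0.60702945,  0.19081135]), 'orientation': array([-3.06055852e+00, -7.01752625e-01,  7.94788973e-04]), 'contact_force': array([0.44405764, 0.19001713, 0.55360379]), 'moment': array([-0.0038117 ,  0.00587213, -0.0319774 ]), 'gripper_force': 0.0, 'grip_width': 0.08516616244378432}
[[ 0.9    0.436 -0.001]
 [ 0.436 -0.9    0.001]
 [-0.    -0.002 -1.   ]]
```

View pics/top0.png

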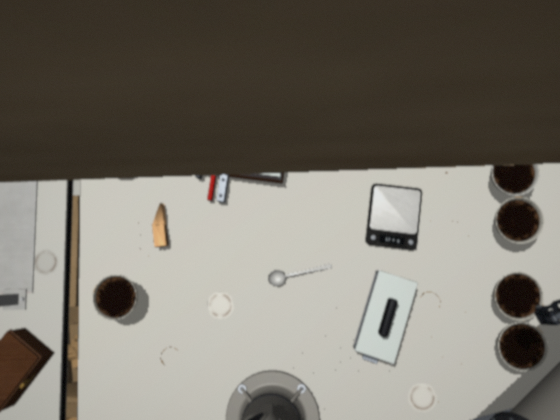

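View pics/side0.png

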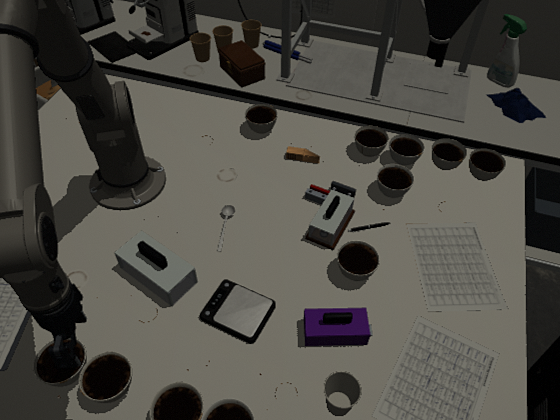

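The top view has a dark shelf hiding rows 0–170. The scale is at (395,215), the wedge at (160,228), and the case's catch at (218,187). The side view shows the case with its small white cover at (330,215) and the wedge at (302,155). A larger decoy cover is at (155,265) and a purple one at (337,325).

```bash
python3 - <<'E'
from h import *
f=grab('side'); g=grab('top')
im=f['image'][170:260,280:400]; cv2.imwrite('pics/c1.png',cv2.resize(im[:,:,::-1],None,fx=6,fy=6,interpolation=cv2.INTER_CUBIC))
P=cloud(f); Q=cloud(g)
print('shelf',np.median(Q[20:150,50:500].reshape(-1,3),0),Q[20:160:40,100],Q[165,100:500:100])
print('pts side', {k:P[v,u].round(3) for k,(u,v) in dict(base=(270,190),cov=(330,205),wedge=(300,155),scale=(240,310),big=(150,265),spoon=(228,212),pen=(370,226),bowl=(357,260),bowl2=(395,180)).items()})
hsv=cv2.cvtColor(f['image'],cv2.COLOR_RGB2HSV)
# wedge mask
for n,F,C,box in(('side',f,P,(130,180,270,340)),('top',g,Q,(190,260,140,180))):
    h=cv2.cvtColor(F['image'],cv2.COLOR_RGB2HSV); m=np.zeros(h.shape[:2],bool); a,b,c,d=box
    m[a:b,c:d]=(h[a:b,c:d,1]>90)&(h[a:b,c:d,2]>60)
    p=C[m]; t=p[(p[:,2]>.024)&(p[:,2]<.036)]; print(n,'wedge',m.sum(),len(t),p[:,2].max())
    if len(t)>5:
        print(cv2.minAreaRect((t[:,:2]*1000).astype(np.float32)), cv2.boxPoints(cv2.minAreaRect((t[:,:2]*1000).astype(np.float32))).round(0).tolist())
# cover roof: white z .06-.072
m=(P[...,2]>.055)&(P[...,2]<.075); m[:, :280]=0;m[:,400:]=0;m[:170]=0;m[260:]=0
p=P[m]; print('roof',len(p),np.median(p[:,2]),p.min(0),p.max(0)); rr=cv2.minAreaRect((p[:,:2]*1000).astype(np.float32)); print(rr,cv2.boxPoints(rr).round(0).tolist())
m=(P[...,2]>.076)&(P[...,2]<.11); m[:, :280]=0;m[:,400:]=0;m[:170]=0;m[260:]=0
p=P[m]; print('handle',len(p)); rr=cv2.minAreaRect((p[:,:2]*1000).astype(np.float32)); print(rr)
# scale
m=(Q[...,2]>.017)&(Q[...,2]<.03); m[:, :355]=0;m[:,430:]=0;m[:175]=0;m[256:]=0
p=Q[m]; rr=cv2.minAreaRect((p[:,:2]*1000).astype(np.float32)); print('scale',rr,np.percentile(p[:,2],[10,50,90]))
E
```

```text
shelf [ 0.39093423 -0.10702815  1.26308513] [[ 0.3911567  -0.08398882  1.29105067]
 [ 0.3909977  -0.07854006  1.27794944]
 [ 0.39127952 -0.07011894  1.25773324]
 [ 0.39068332 -0.05814948  1.22893839]] [[ 0.39077709 -0.04548292  1.19851038]
 [ 0.39089108 -0.07697063  1.19274643]
 [ 0.39085073 -0.10976677  1.18750238]
 [ 0.39082699 -0.1436481   1.18199917]]
pts side {'base': array([ 0.432,  0.113, -0.003]), 'cov': array([0.641, 0.025, 0.095]), 'wedge': array([0.482, 0.269, 0.025]), 'scale': array([ 0.506, -0.331,  0.027]), 'big': array([ 0.252, -0.307,  0.074]), 'spoon': array([ 0.345, -0.019,  0.003]), 'pen': array([0.761, 0.065, 0.003]), 'bowl': array([ 0.753, -0.107,  0.056]), 'bowl2': array([0.798, 0.227, 0.052])}
side wedge 173 160 1.1472963753197356
((484.1024169921875, 284.9887390136719), (102.49474334716797, 38.21965408325195), 6.071356773376465) [[431.0, 299.0], [435.0, 261.0], [537.0, 271.0], [533.0, 309.0]]
top wedge 434 367 1.3595969908995784
((486.18511962890625, 287.7115783691406), (106.56502532958984, 31.914382934570312), 6.909929275512695) [[431.0, 297.0], [435.0, 265.0], [541.0, 278.0], [537.0, 310.0]]
roof 1621 0.06284285322737089 [ 0.5997148  -0.1272385   0.05501755] [0.81623423 0.26912292 0.07447241]
((707.96484375, 72.29515075683594), (399.0433349609375, 209.97332763671875), 88.30401611328125) [[597.0, -124.0], [807.0, -130.0], [819.0, 269.0], [609.0, 275.0]]
handle 145
((647.7876586914062, 31.093666076660156), (71.82115936279297, 16.436140060424805), 81.46935272216797)
scale ((496.10205078125, -319.17999267578125), (128.17901611328125, 157.86048889160156), 81.25048828125) [0.01852114 0.02238078 0.02631373]
```

View pics/c1.png

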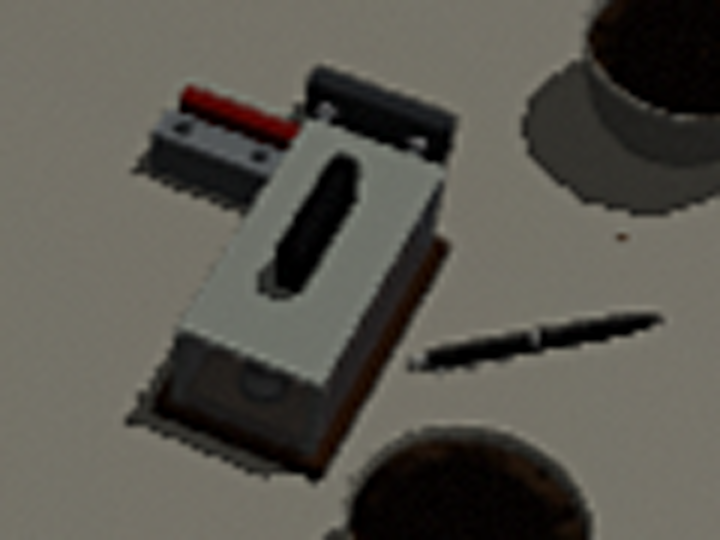

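The crop shows the case with its long axis toward +y. The steel block (crop 150–280,120–190) and the red arm (190–300,95–135) sit at its front-left, with the spring housing at (380,110) and the pen at (535,340). Next I measure the block, red arm, roof and pan edges.

```bash
python3 - <<'E'
from h import *
f=grab('side'); g=grab('top')
def rect(F,m,z,name):
    n,l,st,_=cv2.connectedComponentsWithStats(m.astype(np.uint8)); 
    if n<2: print(name,'none'); return
    k=1+st[1:,4].argmax(); c=cv2.findContours((l==k).astype(np.uint8),cv2.RETR_EXTERNAL,cv2.CHAIN_APPROX_NONE)[0][0][:,0]
    w=np.array([ray(F,u,v,z)[:2]*1000 for u,v in c],np.float32); rr=cv2.minAreaRect(w); print(name,st[k],np.round(rr[0],1),np.round(rr[1],1),round(rr[2],1),cv2.boxPoints(rr).round(0).tolist())
def box(m,a,b,c,d): o=np.zeros_like(m); o[a:b,c:d]=m[a:b,c:d]; return o
hs=cv2.cvtColor(f['image'],cv2.COLOR_RGB2HSV).astype(int); ht=cv2.cvtColor(g['image'],cv2.COLOR_RGB2HSV).astype(int)
P=cloud(f);Q=cloud(g)
rect(g,box((ht[...,2]>130)&(Q[...,2]>.015),175,256,355,430),.024,'pan')
rect(f,box((P[...,2]>.058)&(P[...,2]<.076),175,235,300,360),.066,'roof')
rect(f,box((hs[...,0]<8)&(hs[...,1]>150)&(hs[...,2]>60),170,220,290,340),.024,'red side')
rect(g,box(((ht[...,0]<8)|(ht[...,0]>172))&(ht[...,1]>130)&(ht[...,2]>60),165,210,200,225),.024,'red top')
rect(f,box((P[...,2]>.022)&(P[...,2]<.036)&(hs[...,1]<60),175,215,300,328),.030,'block side')
rect(g,box((Q[...,2]>.022)&(Q[...,2]<.036)&(ht[...,1]<70),170,210,205,235),.030,'block top')
im=g['image'][165:215,195:300]; cv2.imwrite('pics/c2.png',cv2.resize(im[:,:,::-1],None,fx=7,fy=7,interpolation=cv2.INTER_CUBIC))
E
```

```text
pan [ 370  186   50   48 2060] [ 513.2 -321.8] [118.  112.7] 81.7 [[449.0, -372.0], [560.0, -388.0], [578.0, -272.0], [466.0, -255.0]]
roof [309 190  46  45 938] [648.9  29.6] [160.3  75.8] 80.8 [[599.0, -43.0], [673.0, -56.0], [699.0, 103.0], [624.0, 115.0]]
red side [311 185  19   8  43] [583.6 145.3] [ 9.5 59.7] 81.9 [[553.0, 145.0], [612.0, 136.0], [614.0, 146.0], [555.0, 154.0]]
red top [208 174   8  26 107] [586.  147.8] [11.7 66.9] 81.7 [[552.0, 147.0], [618.0, 137.0], [620.0, 149.0], [554.0, 158.0]]
block side [305 188  23  13 128] [579.2 113. ] [26.5 65.9] 81.0 [[545.0, 105.0], [610.0, 95.0], [614.0, 121.0], [549.0, 131.0]]
block top [216 175  12  28 212] [580. 120.] [20.6 72. ] 81.1 [[543.0, 115.0], [614.0, 104.0], [617.0, 125.0], [546.0, 136.0]]
```

View pics/c2.png

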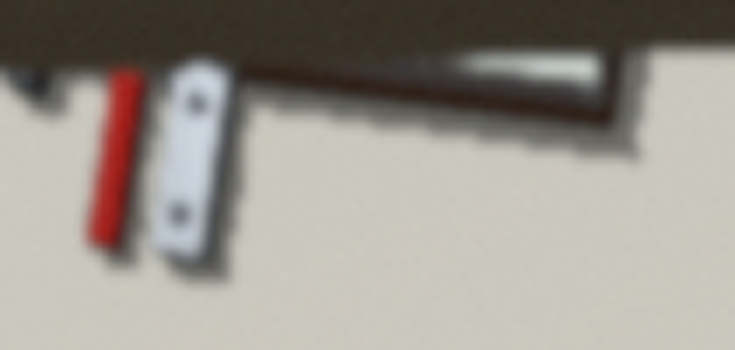

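The top crop shows the red arm (crop 90–140,70–245) and the steel block (150–230,60–255), with an open slot between them. They agree on a case yaw of about -8.6°. The slot mouth is at about (0.546, 0.141) and wedge_home at about (0.522, 0.154). Moving now.

```bash
python3 - <<'E'
from h import *
print(go([.52,-.1,.25],np.radians(96.9)))
E
```

```text
[array([ 424.5, -358.3,  -58.4]), array([-0.001,  0.   ,  0.33 ])]
```

>>> step_arm --pt "35 -29 -58 0 0 0.1 85" --pt "70 -58 -58 0 0 0.2 85" --pt "105 -88 -58 0 0 0.33 85" --pt "140 -117 -58 0 0 0.33 85" --pt "175 -146 -58 0 0 0.33 85" --pt "210 -175 -58 0 0 0.33 85" --pt "245 -204 -58 0 0 0.33 85" --pt "280 -234 -58 0 0 0.33 85"

```text
clock: 1.1
tcp_pos: [0.4447, -0.2733, 0.25]
orientation: [3.135, 0.189, 0.001]
contact_force: [0.7, 0.2, 0.3]
grip_width: 0.0852
gripper_force: 0.0
```

```bash
python3 - <<'E'
from h import *
print(r.get_obs()['tcp_pos'],r.get_obs()['clock'],go([.452,.283,.12],np.radians(96.9)))
E
```

```text
[ 0.44468488 -0.27329226  0.24997538] 1.1 [array([  74.2, -551.4,  129.7]), array([ 0.001, -0.   ,  0.   ])]
```

>>> step_arm --pt "15 -50 0 0 0 0 85" --pt "30 -100 0 0 0 0 85" --pt "45 -150 0 0 0 0 85" --pt "60 -200 0 0 0 0 85" --pt "65 -250 0 0 0 0 85" --pt "70 -300 0 0 0 0 85" --pt "74 -350 0 0 0 0 85" --pt "74 -400 0 0 0 0 85"

```text
clock: 1.9
tcp_pos: [0.4703, 0.1237, 0.25]
orientation: [-3.136, -0.189, -0.002]
contact_force: [1.6, -0.2, 0.0]
grip_width: 0.0852
gripper_force: 0.0
```

```bash
python3 - <<'E'
from h import *
print(r.get_obs()['tcp_pos'],r.get_obs()['clock'],go([.451,.283,.06],np.radians(96.9)))
f=grab('side');g=grab('top')
for n,F,box in(('side',f,(130,180,270,340)),('top',g,(190,260,140,180))):
    C=cloud(F); h=cv2.cvtColor(F['image'],cv2.COLOR_RGB2HSV); m=np.zeros(h.shape[:2],bool); a,b,c,d=box
    m[a:b,c:d]=(h[a:b,c:d,1]>90)&(h[a:b,c:d,2]>60)
    p=C[m]; t=p[(p[:,2]>.024)&(p[:,2]<.036)]
    if len(t)>5: print(n,cv2.minAreaRect((t[:,:2]*1000).astype(np.float32)))
E
```

```text
[0.47031313 0.12371867 0.2500173 ] 1.9 [array([  -0.2, -160.4,  190. ]), array([-0.   , -0.001, -0.   ])]
side ((484.5985107421875, 283.5944519042969), (101.11471557617188, 33.3252067565918), 5.894164085388184)
```

>>> step_arm --pt "0 -50 0 0 0 0 85" --pt "0 -100 20 0 0 0 85" --pt "0 -150 50 0 0 0 85" --pt "0 -160 100 0 0 0 85" --pt "0 -160 150 0 0 0 85" --pt "0 -160 190 0 0 0 85" --pt "0 -160 220 0 0 0 85" --pt "0 -160 220 0 0 0 85"

```text
clock: 2.8
tcp_pos: [0.4484, 0.2779, 0.0258]
orientation: [3.131, 0.19, -0.011]
contact_force: [-0.8, -0.4, 0.4]
grip_width: 0.0852
gripper_force: 0.0
```

>>> step_arm --pt "0 0 15 0 0 0 85" --pt "0 0 22 0 0 0 85" --pt "0 0 24 0 0 0 60" --pt "0 0 24 0 0 0 40" --pt "0 0 24 0 0 0 20" --pt "0 0 24 0 0 0 20" --pt "0 0 24 0 0 0 20" --pt "0 0 24 0 0 0 20" --grip_force 60

```text
clock: 3.6
tcp_pos: [0.4513, 0.2807, 0.006]
orientation: [-3.136, -0.19, -0.001]
contact_force: [0.1, 1.0, 0.3]
grip_width: 0.0196
gripper_force: 0.0
```

```bash
python3 - <<'E'
from h import *
s=r.get_obs();print(s['tcp_pos'],s['grip_width'],s['gripper_force'],s['contact_force'])
print(go([.440,.166,.03],np.radians(81.4)))
for n in('side','top'):
    F=grab(n); C=cloud(F); h=cv2.cvtColor(F['image'],cv2.COLOR_RGB2HSV); m=(h[...,1]>90)&(h[...,2]>60)&(C[...,2]>.022)&(C[...,2]<.04)&(np.hypot(C[...,0]-.48,C[...,1]-.28)<.1)
    t=C[m]; print(n,len(t)); 
    if len(t)>5: print(cv2.minAreaRect((t[:,:2]*1000).astype(np.float32)))
E
```

```text
[0.45133248 0.28071503 0.00595023] 0.01961228714464255 0.0 [0.11660823 0.95366052 0.33417655]
[array([-25.1, 112.5, -24.1]), array([-0.   , -0.   ,  0.271])]
side 149
((484.9081115722656, 283.58599853515625), (101.81896209716797, 38.462650299072266), 3.3491921424865723)
top 210
((486.8550109863281, 286.072021484375), (105.97644805908203, 26.55419158935547), 5.860535621643066)
```

```bash
python3 - <<'E'
from h import *
a=grab('side')['image'][100:220,220:380]; b=grab('top')['image'][170:290,90:250]
cv2.imwrite('pics/g1.png',cv2.resize(np.hstack([a,b])[:,:,::-1],None,fx=2.5,fy=2.5,interpolation=cv2.INTER_CUBIC))
E
```

```text
(no output)
```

View pics/g1.png

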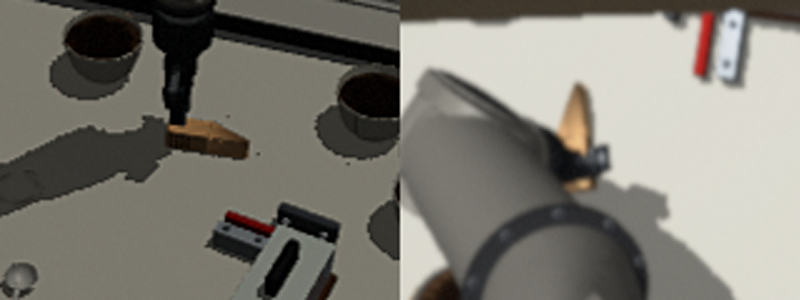

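The views disagree about the finger location. In the side view the finger ends at (178,125) above the wedge top, and in the top view it is at (590,160). I check by projecting the TCP.

```bash
python3 - <<'E'
from h import *
s=r.get_obs(); p=s['tcp_pos']; M=R.from_rotvec(s['orientation']).as_matrix(); print(M.round(3).tolist(),s['grip_width'],s['joints'].round(3).tolist())
for n,o in(('side',(220,100)),('top',(90,170))):
    F=grab(n); C=cloud(F)
    pts=[p,p+M[:,1]*.016,p-M[:,1]*.016,p+[0,0,.03],[.435,.265,.03],[.431,.297,.03],[.54,.278,.03]]
    q=proj(F,pts); print(n,((q-o)*2.5+([400,0] if n=='top' else [0,0])).round(0).tolist())
    m=(np.hypot(C[...,0]-p[0],C[...,1]-p[1])<.05)&(C[...,2]>.034)&(C[...,2]<.1); t=C[m]; 
    if len(t): print(len(t),t.min(0),np.median(t,0),t.max(0))
E
```

```text
[[0.993, 0.12, 0.0], [0.12, -0.993, 0.0], [0.0, -0.0, -1.0]] 0.019980147865899255 [-0.334, 0.538, -0.427, 2.016, 0.353, 0.659, -2.44]
side [[180.0, 137.0], [177.0, 145.0], [182.0, 129.0], [180.0, 120.0], [165.0, 128.0], [169.0, 112.0], [245.0, 140.0]]
73 [0.44122126 0.23290179 0.03506148] [0.45723141 0.25916564 0.06566747] [0.49733175 0.30186301 0.09996113]
top [[583.0, 174.0], [598.0, 172.0], [569.0, 176.0], [575.0, 172.0], [591.0, 188.0], [561.0, 192.0], [580.0, 88.0]]
21 [0.43519933 0.24248261 0.0346915 ] [0.44174691 0.25936197 0.08970618] [0.49782239 0.28611131 0.09912151]
```

```bash
python3 - <<'E'
from h import *
F=grab('side'); C=cloud(F); 
for v in range(138,166,2): print(v,[ (int(F['image'][v,u].sum()//3), round(float(C[v,u,0])*1000),round(float(C[v,u,1])*1000),round(float(C[v,u,2])*1000)) for u in (288,290,292,295,298,302)])
E
```

```text
138 [(8, 455, 219, 130), (4, 462, 216, 134), (4, 469, 213, 139), (25, 464, 266, 94), (120, 444, 373, 2), (119, 456, 382, -2)]
140 [(5, 452, 229, 113), (2, 459, 226, 117), (1, 466, 224, 121), (27, 465, 263, 89), (119, 448, 362, 3), (117, 460, 372, -2)]
142 [(0, 449, 240, 95), (8, 456, 237, 99), (5, 465, 230, 108), (24, 457, 292, 54), (120, 449, 358, -3), (116, 464, 356, 3)]
144 [(4, 443, 261, 67), (4, 451, 256, 74), (0, 459, 252, 79), (57, 458, 290, 48), (119, 453, 346, -1), (117, 467, 346, 3)]
146 [(2, 443, 260, 60), (4, 450, 261, 61), (2, 457, 257, 66), (134, 446, 335, -2), (120, 456, 336, -1), (117, 467, 348, -7)]
148 [(2, 443, 261, 50), (0, 451, 256, 57), (4, 458, 255, 60), (99, 457, 294, 27), (92, 468, 294, 29), (104, 481, 297, 31)]
150 [(106, 439, 274, 29), (96, 445, 277, 29), (66, 452, 278, 30), (100, 461, 281, 30), (89, 470, 286, 28), (84, 482, 292, 26)]
152 [(62, 441, 270, 25), (99, 448, 269, 28), (103, 455, 268, 30), (96, 465, 267, 34), (94, 473, 278, 27), (90, 486, 279, 30)]
154 [(10, 442, 266, 20), (10, 448, 270, 18), (11, 456, 265, 25), (27, 466, 268, 25), (42, 475, 271, 25), (77, 488, 273, 28)]
156 [(14, 443, 263, 14), (11, 451, 261, 18), (18, 455, 268, 12), (13, 466, 267, 17), (25, 476, 266, 21), (24, 489, 270, 21)]
158 [(9, 442, 267, 1), (4, 450, 263, 7), (7, 455, 269, 3), (12, 466, 268, 7), (23, 477, 267, 12), (30, 489, 272, 11)]
160 [(74, 445, 259, 0), (116, 452, 259, 2), (96, 458, 263, 0), (39, 466, 269, -3), (29, 477, 266, 4), (31, 489, 273, 1)]
162 [(113, 449, 246, 3), (118, 454, 251, 1), (119, 461, 252, 2), (122, 468, 262, -4), (125, 479, 261, -1), (115, 492, 264, 1)]
164 [(117, 451, 239, 2), (119, 455, 249, -7), (116, 463, 246, -1), (117, 472, 249, -1), (118, 483, 249, 2), (119, 495, 252, 3)]
```

The finger's lower end is measured at z≈0.048, although the TCP reads 0.006, so the fingers closed above the wedge. I reopen and probe downward with care, watching the force.

>>> step_arm --pt "0 0 0 0 0 0 85" --pt "0 0 0 0 0 0 85" --pt "0 0 0 0 0 0 85" --pt "0 0 0 0 0 0 85" --pt "0 0 0 0 0 0 85" --pt "0 0 3 0 0 0 85"

```text
clock: 4.55
tcp_pos: [0.4515, 0.2808, 0.0029]
orientation: [-3.136, -0.189, -0.001]
contact_force: [0.2, -0.3, -0.3]
grip_width: 0.085
gripper_force: 0.0
```

```bash
python3 - <<'E'
from h import *
s=r.get_obs();print(s['tcp_pos'],s['grip_width'],s['contact_force'])
F=grab('side'); C=cloud(F); p=s['tcp_pos']
dark=F['image'].sum(2)<100
m=dark&(np.hypot(C[...,0]-p[0],C[...,1]-p[1])<.075)&(C[...,2]>.0)&(C[...,2]<.13)
v,u=np.nonzero(m)
for lo in range(0,130,10):
    k=(C[m][:,2]>=lo/1000)&(C[m][:,2]<lo/1000+.01)
    if k.sum(): print(lo,k.sum(),(C[m][k].min(0)*1000).round(),(C[m][k].max(0)*1000).round())
a=F['image'][110:190,250:350]; cv2.imwrite('pics/g2.png',cv2.resize(a[:,:,::-1],None,fx=6,fy=6,interpolation=cv2.INTER_NEAREST))
E
```

```text
[0.45147798 0.28080633 0.00288895] 0.08499303650116892 [ 0.1572834  -0.30975912 -0.28896332]
0 55 [414. 261.   0.] [526. 311.  10.]
10 42 [436. 261.  10.] [526. 279.  20.]
20 24 [436. 263.  20.] [525. 276.  26.]
50 5 [445. 227.  55.] [463. 232.  59.]
60 13 [445. 219.  60.] [465. 327.  70.]
70 15 [445. 221.  70.] [464. 325.  80.]
80 11 [451. 218.  80.] [464. 228.  87.]
90 2 [456. 215.  91.] [463. 236. 100.]
100 20 [445. 206. 102.] [471. 229. 110.]
110 23 [449. 208. 110.] [471. 258. 119.]
120 27 [449. 207. 121.] [471. 305. 130.]
```

View pics/g2.png

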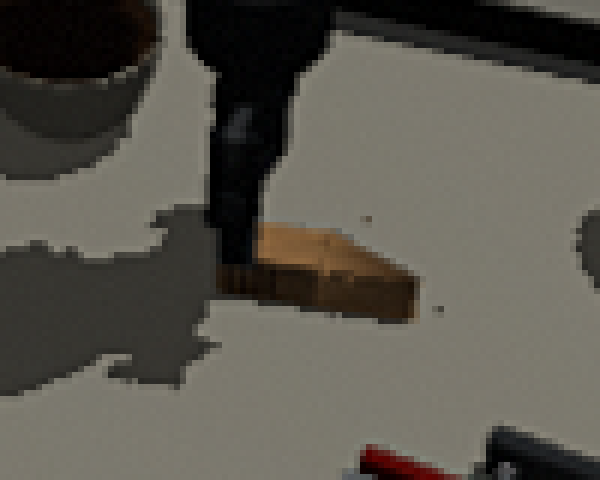

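The picture shows the open fingers ending at crop row 265, just above the wedge's near top edge, so the tool ends about 40 mm above its reported height. I keep descending while guarding on force.

>>> step_arm --pt "0 0 5 0 0 0 85" --pt "0 0 10 0 0 0 85" --pt "0 0 15 0 0 0 85" --pt "0 0 20 0 0 0 85" --pt "0 0 20 0 0 0 85"

```text
clock: 5.1
tcp_pos: [0.4506, 0.2803, -0.0182]
orientation: [3.135, 0.19, -0.002]
contact_force: [-0.3, 0.2, -0.7]
grip_width: 0.0852
gripper_force: 0.0
```

```bash
cat >> h.py <<'E'
def fing(name='side',rad=.075):
    s=r.get_obs();print(s['tcp_pos'].round(4),round(s['grip_width'],4),s['contact_force'].round(1),s['gripper_force'],round(s['clock'],1))
    F=grab(name); C=cloud(F); p=s['tcp_pos']
    m=(F['image'].sum(2)<100)&(np.hypot(C[...,0]-p[0],C[...,1]-p[1])<rad)
    for lo in range(0,100,10):
        k=m&(C[...,2]>=lo/1000)&(C[...,2]<lo/1000+.01)
        if k.sum(): print(lo,k.sum(),(C[k].min(0)*1000).round(),(C[k].max(0)*1000).round())
    return F,C
E
python3 -c "
from h import *
fing()"
```

```text
[ 0.4506  0.2803 -0.0182] 0.0852 [-0.3  0.2 -0.7] 0.0 5.1
0 41 [408. 262.   0.] [525. 330.  10.]
10 32 [459. 263.  10.] [525. 279.  20.]
20 16 [440. 265.  20.] [522. 327.  29.]
30 9 [441. 227.  32.] [466. 323.  39.]
40 14 [444. 222.  41.] [467. 321.  50.]
50 17 [447. 221.  50.] [466. 238.  59.]
60 5 [451. 220.  62.] [457. 226.  66.]
80 26 [447. 206.  81.] [469. 230.  90.]
90 19 [445. 208.  90.] [470. 310. 100.]
```

>>> step_arm --pt "0 0 5 0 0 0 85" --pt "0 0 10 0 0 0 85" --pt "0 0 14 0 0 0 85" --pt "0 0 16 0 0 0 85" --pt "0 0 16 0 0 0 60" --pt "0 0 16 0 0 0 45" --pt "0 0 16 0 0 0 20" --pt "0 0 16 0 0 0 20" --grip_force 60

```text
clock: 5.95
tcp_pos: [0.4515, 0.2811, -0.0328]
orientation: [-3.135, -0.19, -0.001]
contact_force: [0.5, 0.2, -1.0]
grip_width: 0.0315
gripper_force: 58.8
```

>>> step_arm --pt "0 0 0 0 0 0 20" --pt "0 0 0 0 0 0 20" --pt "0 0 0 0 0 0 20"

```text
clock: 6.25
tcp_pos: [0.4515, 0.2811, -0.0328]
orientation: [-3.135, -0.19, -0.001]
contact_force: [-1.1, 0.3, 5.2]
grip_width: 0.031
gripper_force: 59.5
```

```bash
python3 -c "
from h import *
fing()"
```

```text
[ 0.4515  0.2811 -0.0328] 0.031 [-1.1  0.3  5.2] 59.51374053955078 6.2
0 42 [425. 255.   0.] [526. 288.  10.]
10 38 [436. 250.  11.] [525. 278.  20.]
20 32 [441. 247.  20.] [525. 301.  30.]
30 9 [446. 247.  31.] [461. 254.  39.]
50 16 [445. 231.  52.] [467. 240.  60.]
60 8 [447. 226.  60.] [467. 258.  68.]
70 22 [436. 222.  70.] [467. 268.  79.]
80 23 [437. 219.  80.] [469. 263.  89.]
90 32 [436. 215.  90.] [471. 291. 100.]
```

```bash
python3 -c "
from h import *
print(go([.437,.168,-.015],np.radians(81.4)))"
```

```text
[array([-28.1, 110.5, -17.9]), array([-0.001, -0.001,  0.271])]
```

>>> step_arm --pt "0 0 -18 0 0 0 20" --pt "-10 10 -18 0 0 0.1 20" --pt "-20 40 -18 0 0 0.2 20" --pt "-28 70 -18 0 0 0.271 20" --pt "-28 100 -18 0 0 0.271 20" --pt "-28 110 -18 0 0 0.271 20" --pt "-28 110 -18 0 0 0.271 20" --pt "-28 110 -18 0 0 0.271 20"

```text
clock: 7.1
tcp_pos: [0.4368, 0.1692, -0.0152]
orientation: [-3.132, 0.235, -0.0]
contact_force: [-0.5, 0.9, -0.7]
grip_width: 0.0307
gripper_force: 59.1
```

```bash
python3 - <<'E'
from h import *
s=r.get_obs();print(s['tcp_pos'],s['grip_width'],s['gripper_force'],s['contact_force'])
S={}
for n in('side','top'):
    F=grab(n); C=cloud(F); h=cv2.cvtColor(F['image'],cv2.COLOR_RGB2HSV)
    m=(h[...,0]>8)&(h[...,0]<25)&(h[...,1]>90)&(h[...,2]>40)&(C[...,2]>.01)&(C[...,2]<.07)&(np.hypot(C[...,0]-.48,C[...,1]-.165)<.09)
    t=C[m]; print(n,len(t),np.percentile(t[:,2],[5,50,95]) if len(t) else 0)
    if len(t)>5:
        c=np.array([[.9888,.1495],[-.1495,.9888]])
        l=t[:,:2]@c*1000; print('local min/max',l.min(0),l.max(0)); fr=l[l[:,0]>l[:,0].max()-12]; print('tip y',fr[:,1].min(),fr[:,1].max())
    S[n]=F['image']
cv2.imwrite('pics/w1.png',cv2.resize(np.hstack([S['side'][120:230,250:380],S['top'][165:275,150:280]])[:,:,::-1],None,fx=3,fy=3,interpolation=cv2.INTER_CUBIC))
E
```

```text
[ 0.43684791  0.16923578 -0.01524117] 0.03074328292450732 59.10048723220825 [-0.50343414  0.87597444 -0.65284945]
side 262 [0.02006382 0.04405308 0.0496977 ]
local min/max [391.39991827 210.69071154] [502.2286919  248.05635123]
tip y 214.25268723432134 222.7917740969498
top 201 [0.03637148 0.04689343 0.05151248]
local min/max [424.33042567 218.01204306] [496.08243916 246.63670637]
tip y 218.53030183001056 227.59928436123565
```

View pics/w1.png

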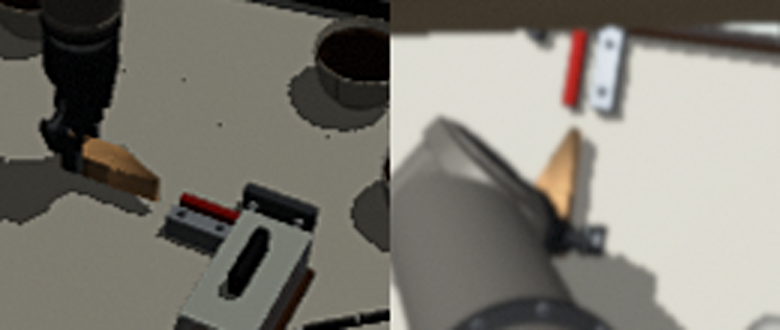

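The wedge tip is in line with the slot, about 2.5 mm toward +y of the block face and about 20 mm short of the mouth. I lower it and push in.

```bash
python3 -c "
from h import *
s=r.get_obs();x=np.array([.9888,-.1495,0]);y=np.array([.1495,.9888,0])
p=s['tcp_pos']-y*.0015; p[2]=-.0335
print(go(p,np.radians(81.4)), go(p+x*.06,np.radians(81.4)))"
```

```text
[array([-0. ,  1.5, 18.3]), array([-0.001, -0.   ,  0.002])] [array([60. ,  1.6, 18.3]), array([-0.001, -0.   ,  0.002])]
```

>>> step_arm --pt "0 1.5 9 0 0 0 20" --pt "0 1.5 17 0 0 0 20" --pt "0 1.5 17.5 0 0 0 20" --pt "10 1.5 17.5 0 0 0 20" --pt "20 1.5 17.5 0 0 0 20" --pt "30 1.5 17.5 0 0 0 20" --pt "38 1.5 17.5 0 0 0 20" --pt "40 1.5 17.5 0 0 0 20" --grip_force 90

```text
clock: 8.0
tcp_pos: [0.4567, 0.1634, -0.0339]
orientation: [3.125, -0.225, -0.044]
contact_force: [-58.6, 9.8, 60.9]
grip_width: 0.0302
gripper_force: 103.3
```

>>> step_arm --pt "5 0 0 0 0 0 20" --pt "10 0 0 0 0 0 20" --pt "15 0 0 0 0 0 20" --pt "20 0 0 0 0 0 20" --pt "25 0 0 0 0 0 20" --pt "25 0 0 0 0 0 20"

```text
clock: 8.6
tcp_pos: [0.4981, 0.1586, -0.0342]
orientation: [-3.132, 0.232, 0.007]
contact_force: [-6.9, 5.7, -2.3]
grip_width: 0.0303
gripper_force: 97.3
```

```bash
python3 - <<'E'
from h import *
s=r.get_obs();print(s['tcp_pos'],s['grip_width'],s['gripper_force'],s['contact_force'])
for n in('side','top'):
    F=grab(n); C=cloud(F); h=cv2.cvtColor(F['image'],cv2.COLOR_RGB2HSV)
    c=np.array([[.9888,.1495],[-.1495,.9888]])
    for nm,m in (('wood',(h[...,0]>8)&(h[...,0]<25)&(h[...,1]>90)&(h[...,2]>40)&(C[...,2]>.02)&(C[...,2]<.07)&(np.hypot(C[...,0]-.55,C[...,1]-.165)<.09)),('red',((h[...,0]<8)|(h[...,0]>172))&(h[...,1]>130)&(h[...,2]>50)&(np.hypot(C[...,0]-.58,C[...,1]-.145)<.06))):
        t=C[m]; l=t[:,:2]@c*1000; print(n,nm,len(t),l.min(0).round(1),l.max(0).round(1),np.median(l,0).round(1))
E
```

```text
[ 0.49814627  0.15860536 -0.03423739] 0.030268808101182647 97.29393482208252 [-6.85334413  5.7320599  -2.32974235]
side wood 169 [459.2 205.8] [556.5 247.6] [505.8 223.4]
side red 51 [526.1 229.5] [600.  249.5] [558.8 242.5]
top wood 135 [488.8 215.8] [550.7 246.6] [520.3 224.9]
top red 97 [522.6 238.3] [585.9 250.1] [555.1 244.2]
```

The wedge is entering and the catch is partly open. I keep pushing to the stop.

>>> step_arm --pt "4 0 0 0 0 0 20" --pt "8 0 0 0 0 0 20" --pt "12 0 0 0 0 0 20" --pt "16 0 0 0 0 0 20" --pt "19 0 0 0 0 0 20" --pt "22 0 0 0 0 0 20" --pt "24 0 0 0 0 0 20" --pt "24 0 0 0 0 0 20"

```text
clock: 9.5
tcp_pos: [0.5224, 0.155, -0.0341]
orientation: [-3.132, 0.233, 0.006]
contact_force: [-5.9, 5.6, -1.0]
grip_width: 0.0306
gripper_force: 97.5
```

>>> step_arm --pt "2 0 0 0 0 0 20" --pt "3 0 0 0 0 0 20" --pt "4 0 0 0 0 0 20" --pt "4 0 0 0 0 0 20"

```text
clock: 9.9
tcp_pos: [0.525, 0.1546, -0.0342]
orientation: [-3.133, 0.232, 0.009]
contact_force: [-9.6, 6.4, 1.7]
grip_width: 0.0302
gripper_force: 97.8
```

```bash
cat > w.py <<'E'
from h import *
s=r.get_obs();print(s['tcp_pos'],s['grip_width'],s['gripper_force'],s['contact_force'])
for n in('side','top'):
    F=grab(n); C=cloud(F); h=cv2.cvtColor(F['image'],cv2.COLOR_RGB2HSV)
    c=np.array([[.9888,.1495],[-.1495,.9888]])
    for nm,m in (('wood',(h[...,0]>8)&(h[...,0]<25)&(h[...,1]>90)&(h[...,2]>40)&(C[...,2]>.02)&(C[...,2]<.07)&(np.hypot(C[...,0]-.55,C[...,1]-.165)<.09)),('red',((h[...,0]<8)|(h[...,0]>172))&(h[...,1]>130)&(h[...,2]>50)&(np.hypot(C[...,0]-.58,C[...,1]-.145)<.06))):
        t=C[m]; l=t[:,:2]@c*1000; print(n,nm,len(t),l.min(0).round(1),l.max(0).round(1),np.median(l,0).round(1))
E
python3 w.py
```

```text
[ 0.52503186  0.15459699 -0.03416419] 0.030197575127899515 97.79911279678345 [-9.55573175  6.39579814  1.70159275]
side wood 169 [483.6 206.8] [587.2 249.5] [532.5 224.5]
side red 59 [523.9 241.6] [604.8 258.2] [567.1 251.1]
top wood 101 [517.2 217.1] [580.5 237.9] [549.3 224.4]
top red 46 [517.2 182.8] [584.2 260.3] [572.1 251.4]
```

>>> step_arm --pt "1.5 0 0 0 0 0 20" --pt "3 0 0 0 0 0 20" --pt "3 0 0 0 0 0 20"

```text
clock: 10.3
tcp_pos: [0.5249, 0.1545, -0.0343]
orientation: [3.132, -0.231, -0.016]
contact_force: [-17.6, 6.6, 9.2]
grip_width: 0.0303
gripper_force: 99.1
```

The force rises with no motion, so the wedge is at the stop. Release and rise.

>>> step_arm --pt "-3 0 0 0 0 0 20" --pt "-3 0 0 0 0 0 70" --pt "-3 0 0 0 0 0 70" --pt "-3 0 0 0 0 0 70" --pt "-3 0 0 0 0 0 70" --pt "-3 0 -40 0 0 0 70" --pt "-3 0 -80 0 0 0 85" --pt "-3 0 -130 0 0 0 85"

```text
clock: 11.1
tcp_pos: [0.5275, 0.1519, 0.0975]
orientation: [3.132, -0.236, -0.004]
contact_force: [0.4, -1.0, 0.8]
grip_width: 0.0848
gripper_force: 0.0
```

>>> step_arm --pt "0 0 -50 0 0 0 85" --pt "-40 -40 -90 0 0 0 85" --pt "-40 -80 -90 0 0 0 85" --pt "-40 -80 -90 0 0 0 85"

```text
clock: 11.5
tcp_pos: [0.5004, 0.2455, 0.1906]
orientation: [-3.127, 0.223, -0.007]
contact_force: [-0.3, 0.5, -1.0]
grip_width: 0.0847
gripper_force: 0.0
```

```bash
python3 w.py; python3 - <<'E'
from h import *
f=grab('side'); P=cloud(f)
m=np.zeros(P.shape[:2],np.uint8); m[175:260,280:370]=((P[...,2]>.058)&(P[...,2]<.076))[175:260,280:370]
n,l,st,_=cv2.connectedComponentsWithStats(m); k=1+st[1:,4].argmax(); c=cv2.findContours((l==k).astype(np.uint8),0,1)[0][0][:,0]
w=np.array([ray(f,u,v,.066)[:2]*1000 for u,v in c],np.float32); print(cv2.minAreaRect(w))
p=P[175:230,300:360].reshape(-1,3); p=p[(p[:,2]>.083)&(p[:,2]<.11)]; print('handle',cv2.minAreaRect((p[:,:2]*1000).astype(np.float32)),np.percentile(p[:,2],[50,95]))
print(go([.649,.030,.25],np.radians(-8.6)),r.get_obs()['joints'].round(2))
E
```

```text
[0.50035996 0.24546043 0.19057358] 0.08469202400171981 0.0 [-0.28520418  0.45975745 -0.99607882]
side wood 220 [476.5 210.5] [584.3 249.8] [521.1 226. ]
side red 58 [524.3 240.9] [607.7 259.1] [569.3 250.1]
top wood 377 [476.6 215.8] [583.5 250.6] [518.3 229.4]
top red 87 [525.3 247.5] [584.8 261.1] [560.8 252.7]
((648.9462890625, 29.682231903076172), (160.18301391601562, 75.77166748046875), 80.75994110107422)
handle ((647.5663452148438, 32.30215072631836), (72.18836975097656, 17.372177124023438), 80.78313446044922) [0.09510139 0.09993746]
[array([177.4, 182.8, -63. ]), array([ 1.000e-03,  1.000e-03, -1.571e+00])] [-0.17  0.32 -0.47  1.83  0.17  1.03 -2.43]
```

The wedge alone holds the catch about 18 mm open. The cover handle is at (0.648, 0.031), with its top at 98 mm. Going for the cover.

>>> step_arm --pt "25 25 -10 0 0 -0.15 85" --pt "50 50 -20 0 0 -0.3 85" --pt "75 75 -20 0 0 -0.45 85" --pt "100 105 -20 0 0 -0.6 85" --pt "125 130 -20 0 0 -0.75 85" --pt "150 155 -20 0 0 -0.9 85" --pt "176 181 -20 0 0 -1.05 85" --pt "176 181 -20 0 0 -1.2 85"

```text
clock: 12.45
tcp_pos: [0.6497, 0.0223, 0.205]
orientation: [2.721, 1.565, -0.006]
contact_force: [0.1, -0.5, -1.2]
grip_width: 0.085
gripper_force: 0.0
```

```bash
python3 -c "
from h import *
print(r.get_obs()['tcp_pos'],go([.648,.0315,.08],np.radians(-8.8)))"
```

```text
[0.64968506 0.02234027 0.20497561] [array([  7.6,  -6.1, 124.9]), array([-0.   ,  0.005, -0.373])]
```

>>> step_arm --pt "7.6 -6.1 20 0 0 -0.14 85" --pt "7.6 -6.1 40 0 0 -0.28 85" --pt "7.6 -6.1 60 0 0 -0.373 85" --pt "7.6 -6.1 90 0 0 -0.373 85" --pt "7.6 -6.1 115 0 0 -0.373 85" --pt "7.6 -6.1 115 0 0 -0.373 85"

```text
clock: 13.05
tcp_pos: [0.6427, 0.0385, 0.0872]
orientation: [-2.379, -2.045, 0.013]
contact_force: [-0.3, 0.1, -0.6]
grip_width: 0.085
gripper_force: 0.0
```

```bash
python3 - <<'E'
from h import *
F,C=fing()
print(go([.648,.0315,.04],np.radians(-8.8)))
a=F['image'][130:260,260:420]; cv2.imwrite('pics/k1.png',cv2.resize(a[:,:,::-1],None,fx=4,fy=4,interpolation=cv2.INTER_CUBIC))
E
```

```text
[0.6427 0.0385 0.0872] 0.085 [-0.3  0.1 -0.6] 0.0 13.1
0 42 [677. -26.   3.] [717.  93.  10.]
10 50 [676. -26.  10.] [699.  87.  16.]
20 2 [605. 102.  22.] [606. 103.  28.]
50 6 [676. -25.  50.] [693.  82.  58.]
60 6 [632.   0.  61.] [649.  27.  69.]
70 16 [637.  -1.  70.] [657.  49.  79.]
80 30 [636.  -1.  81.] [659.  53.  90.]
90 91 [637.  -4.  90.] [658.  64. 100.]
[array([-7.2,  5.1, 49.7]), array([-0.005,  0.002,  0.003])]
```

View pics/k1.png

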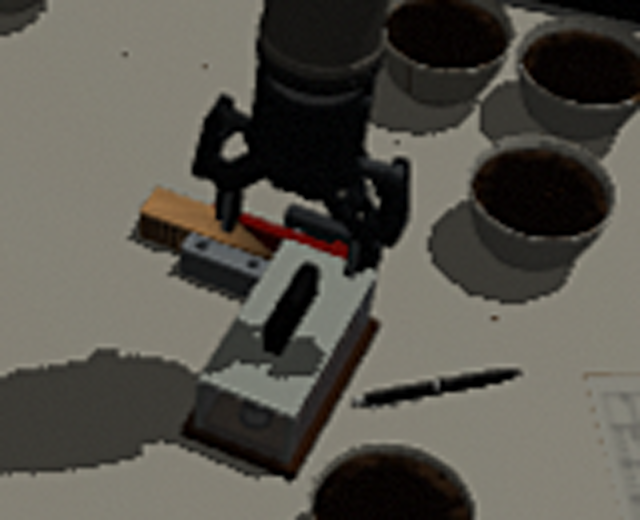

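The view shows the wedge home with the red catch displaced, and the open fingers straddling the handle from above. I descend and grasp.

>>> step_arm --pt "-7 5 12 0 0 0 85" --pt "-7 5 25 0 0 0 85" --pt "-7 5 36 0 0 0 85" --pt "-7 5 42 0 0 0 85" --pt "-7 5 46 0 0 0 50" --pt "-7 5 46 0 0 0 25" --pt "-7 5 46 0 0 0 5" --pt "-7 5 46 0 0 0 5" --grip_force 60

```text
clock: 13.9
tcp_pos: [0.6505, 0.0346, 0.0468]
orientation: [2.379, 2.051, 0.001]
contact_force: [0.3, -0.9, 0.2]
grip_width: 0.0277
gripper_force: 0.0
```

>>> step_arm --pt "0 0 0 0 0 0 5" --pt "0 0 0 0 0 0 5"

```text
clock: 14.1
tcp_pos: [0.6504, 0.0346, 0.0468]
orientation: [2.379, 2.051, 0.001]
contact_force: [-0.5, -0.5, 2.3]
grip_width: 0.014
gripper_force: 61.9
```

```bash
python3 -c "
from h import *
print(go([.6504,.0346,.147]),go([.51,-.125,.147],np.radians(-8.8)),go([.51,-.125,.036]))"
```

```text
[array([ 0.000e+00,  1.000e-01, -1.002e+02])] [array([-178.5, -115.3, -100.4]), array([ 0.001, -0.   ,  0.006])] [array([-178.5, -115.4,   10.6])]
```

>>> step_arm --pt "0 0 -10 0 0 0 5" --pt "0 0 -25 0 0 0 5" --pt "0 0 -45 0 0 0 5" --pt "0 0 -70 0 0 0 5" --pt "0 0 -95 0 0 0 5" --pt "0 0 -100 0 0 0 5" --pt "0 0 -100 0 0 0 5"

```text
clock: 14.8
tcp_pos: [0.6508, 0.0345, 0.1476]
orientation: [2.378, 2.05, 0.003]
contact_force: [0.0, -0.4, -1.9]
grip_width: 0.0143
gripper_force: 61.4
```

>>> step_arm --pt "-35 -23 0 0 0 0 5" --pt "-70 -46 0 0 0 0 5" --pt "-105 -69 0 0 0 0 5" --pt "-140 -92 0 0 0 0 5" --pt "-170 -110 0 0 0 0 5" --pt "-178 -115 30 0 0 0 5" --pt "-178 -115 65 0 0 0 5" --pt "-178 -115 95 0 0 0 5"

```text
clock: 15.6
tcp_pos: [0.5082, -0.1255, 0.0489]
orientation: [-2.38, -2.048, 0.002]
contact_force: [0.2, -0.7, -1.6]
grip_width: 0.0141
gripper_force: 61.3
```

>>> step_arm --pt "0 0 8 0 0 0 5" --pt "0 0 14 0 0 0 5" --pt "0 0 17 0 0 0 5" --pt "0 0 17 0 0 0 5"

```text
clock: 16.0
tcp_pos: [0.5109, -0.1245, 0.0352]
orientation: [2.378, 2.051, 0.001]
contact_force: [0.2, -0.6, -1.5]
grip_width: 0.0141
gripper_force: 61.3
```

>>> step_arm --pt "0 0 1 0 0 0 5" --pt "0 0 1.5 0 0 0 5" --pt "0 0 1.5 0 0 0 40" --pt "0 0 1.5 0 0 0 85" --pt "0 0 1.5 0 0 0 85" --pt "0 0 1.5 0 0 0 85" --pt "0 0 -30 0 0 0 85" --pt "0 0 -70 0 0 0 85"

```text
clock: 16.8
tcp_pos: [0.5084, -0.1243, 0.1034]
orientation: [-2.376, -2.049, 0.003]
contact_force: [-0.5, 0.1, 0.6]
grip_width: 0.0849
gripper_force: 0.0
```

>>> step_arm --pt "0 0 -50 0 0 0 85" --pt "-20 -40 -100 0 0 0 85" --pt "-60 -60 -100 0 0 0 85" --pt "-100 -60 -100 0 0 0 85" --pt "-100 -60 -100 0 0 0 85"

```text
clock: 17.3
tcp_pos: [0.4336, -0.2215, 0.2047]
orientation: [2.388, 2.038, -0.004]
contact_force: [-0.7, -0.7, 0.1]
grip_width: 0.0849
gripper_force: 0.0
```

```bash
python3 - <<'E'
from h import *
print(r.get_obs()['tcp_pos'])
F=grab('side'); save(F,'s2.png'); C=cloud(F)
c=np.array([[.9888,.1495],[-.1495,.9888]])
m=np.zeros(C.shape[:2],bool); m[170:260,280:380]=1
m&=(C[...,2]>.035)&(C[...,2]<.062)
n,l,st,ce=cv2.connectedComponentsWithStats(m.astype(np.uint8))
for k in range(1,n):
    if st[k,4]>8:
        t=C[l==k]; print(st[k],(np.median(t,0)*1000).round(1),(t.min(0)*1000).round(),(t.max(0)*1000).round(),'local',(np.median(t[:,:2]@c,0)*1000).round(1))
E
```

```text
[ 0.43359719 -0.22146337  0.20467162]
[377 170   3  16  29] [747.1 220.6  54. ] [740. 193.  39.] [755. 246.  62.] local [704.5 329.6]
[332 200  10  17  91] [655.5  74.2  45.6] [644.  40.  36.] [665.  89.  57.] local [638.1 172.1]
[321 216  12  18  94] [643.9  -9.8  44.7] [631. -30.  35.] [656.  22.  57.] local [638.1  85.9]
[280 223  13  30 217] [544.3 -79.4  52.3] [ 519. -134.   35.] [558. -47.  59.] local [551.3   2.8]
[337 240  42  20 597] [746.  -80.2  57. ] [ 698. -122.   50.] [805. -44.  62.] local [749.1  33.8]
```

View pics/s2.png

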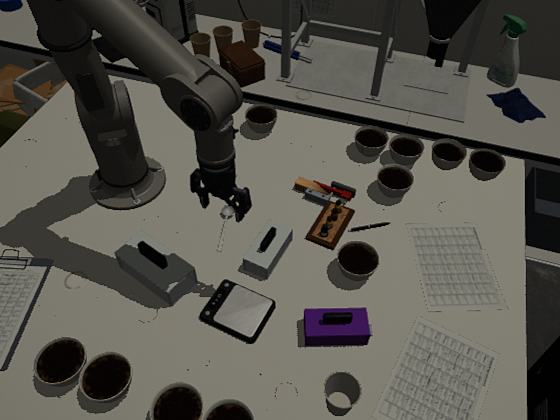

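All four spots on the case seem to hold vials, the cover stands at (268,248) and the wedge is home at (310,185). I zoom in on the vials.

```bash
python3 - <<'E'
from h import *
F=grab('side'); C=cloud(F); a=F['image'][190:255,295:375]; cv2.imwrite('pics/v1.png',cv2.resize(a[:,:,::-1],None,fx=7,fy=7,interpolation=cv2.INTER_CUBIC))
cc=np.array([[.9888,.1495],[-.1495,.9888]])
l=C[...,:2]@cc*1000
m=np.zeros(C.shape[:2],bool); m[185:255,295:375]=1
m&=(C[...,2]>.050)&(C[...,2]<.062)&(abs(l[...,0]-638)<25)&(l[...,1]>60)&(l[...,1]<200)
n,lb,st,_=cv2.connectedComponentsWithStats(m.astype(np.uint8))
for k in range(1,n): t=l[lb==k]; print(st[k],t.mean(0).round(1),t.min(0).round(),t.max(0).round(), [ray(F,*_[k],.056)[:2].round(4).tolist()])
print(go([.655,.06,.15],np.radians(-8.6)))
E
```

```text
[336 200   6   4  16] [635.3 181.1] [628. 173.] [641. 188.] [[0.6555, 0.0822]]
[333 208   5   5  19] [639.4 146.1] [634. 139.] [645. 154.] [[0.6543, 0.0465]]
[327 216   6   5  17] [637.3 111.1] [630. 106.] [643. 119.] [[0.647, 0.013]]
[323 224   5   5  20] [637.1  78.6] [630.  68.] [644.  86.] [[0.6421, -0.0197]]
[array([305.6, 175.4,  54.2]), array([ 0.   ,  0.   , -0.001])]
```

View pics/v1.png

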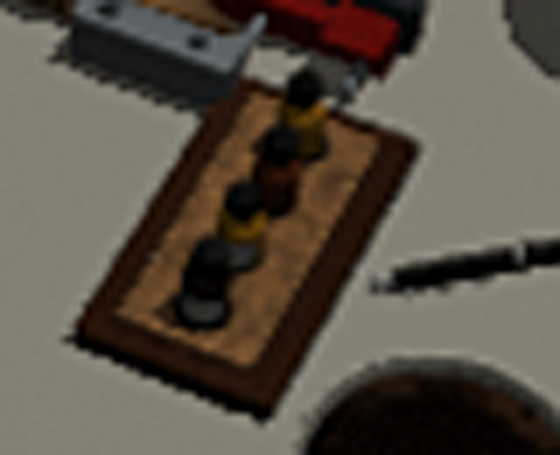

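All four vials are present: black, yellow, brown and yellow from the near end, spaced 34 mm. I plan the moves in case axes, where tool x is case y and tool y is case x.

```bash
cat > v.py <<'E'
from h import *
import sys
V=[(.6421,-.0197),(.647,.013),(.6543,.0465),(.6555,.0822)]
T=[(.507,-.3633),(.5111,-.3356),(.5153,-.308),(.5194,-.2803)]
s=r.get_obs(); print(s['tcp_pos'].round(4),s['grip_width'],s['contact_force'].round(1))
y=np.radians(-8.6)
for k in map(int,sys.argv[1:]): print(k,'V',go([*V[k],-.012],y),'T',go([*T[k],-.004],y))
E
python3 v.py 0
```

```text
[ 0.4356 -0.2157  0.2042] 0.08499481119686075 [ 1.   0.8 -0. ]
0 V [array([224.9, 174.7, 216.2]), array([ 0.   ,  0.   , -0.001])] T [array([-135.2,   92.8,  208.2]), array([ 0.   ,  0.   , -0.001])]
```

>>> step_arm --pt "38 30 0 0 0 0 60" --pt "76 60 0 0 0 0 55" --pt "114 90 0 0 0 0 55" --pt "152 120 20 0 0 0 55" --pt "190 148 50 0 0 0 55" --pt "225 175 90 0 0 0 55" --pt "225 175 120 0 0 0 55" --pt "225 175 120 0 0 0 55"

```text
clock: 18.2
tcp_pos: [0.6389, -0.0131, 0.0779]
orientation: [-2.366, -2.053, 0.009]
contact_force: [-1.7, 0.1, -0.4]
grip_width: 0.0552
gripper_force: 0.0
```

```bash
python3 v.py 0
```

```text
[ 0.6389 -0.0131  0.0779] 0.05515711279349487 [-1.7  0.1 -0.4]
0 V [array([-6.3,  5. , 89.9]), array([-0.01 , -0.002,  0.009])] T [array([-365.5,  -80.4,   82.1]), array([-0.01 , -0.002,  0.009])]
```

>>> step_arm --pt "0 0 25 0 0 0 55" --pt "0 0 50 0 0 0 55" --pt "0 0 75 0 0 0 55" --pt "0 0 90 0 0 0 55" --pt "0 0 96 0 0 0 55" --pt "0 0 96 0 0 0 55"

```text
clock: 18.8
tcp_pos: [0.6423, -0.0179, -0.0115]
orientation: [-2.379, -2.051, 0.0]
contact_force: [-0.5, 0.8, 0.2]
grip_width: 0.0552
gripper_force: 0.0
```

```bash
python3 v.py 0; python3 - <<'E'
from h import *
F,C=fing(rad=.06)
a=F['image'][180:255,285:375]; cv2.imwrite('pics/v2.png',cv2.resize(a[:,:,::-1],None,fx=7,fy=7,interpolation=cv2.INTER_CUBIC))
E
```

```text
[ 0.6423 -0.0179 -0.0115] 0.05521156948404348 [-0.5  0.8  0.2]
0 V [array([-1.8,  0.1,  0.5]), array([-0.   , -0.   ,  0.002])] T [array([-361.6,  -82.8,   -7.6]), array([-0.   , -0.   ,  0.002])]
[ 0.6423 -0.0179 -0.0115] 0.0552 [-0.5  0.8  0.2] 0.0 18.8
0 132 [594. -54.   0.] [686.  30.  10.]
10 218 [593. -53.  10.] [689.  31.  20.]
20 10 [634. -25.  20.] [657.  14.  30.]
30 46 [601. -35.  31.] [678.  16.  40.]
40 55 [601. -35.  40.] [682.  19.  50.]
50 47 [601. -35.  50.] [682.   8.  60.]
60 22 [601. -38.  60.] [681.  -8.  69.]
70 32 [588. -38.  70.] [696. -15.  80.]
80 93 [583. -42.  80.] [698.  -2.  90.]
90 53 [582. -41.  91.] [697.  -3. 100.]
```

View pics/v2.png

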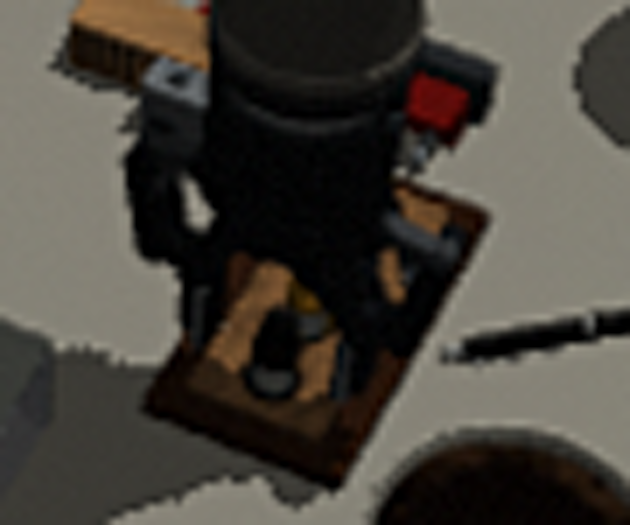

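The fingers straddle the first vial (crop 270,350), centred. Grip and lift.

>>> step_arm --pt "0 0 0 0 0 0 30" --pt "0 0 0 0 0 0 15" --pt "0 0 0 0 0 0 15" --pt "0 0 0 0 0 0 15" --pt "0 0 0 0 0 0 15" --pt "0 0 -30 0 0 0 15" --pt "0 0 -70 0 0 0 15" --pt "0 0 -110 0 0 0 15" --grip_force 35

```text
clock: 19.65
tcp_pos: [0.6417, -0.018, 0.0991]
orientation: [-2.379, -2.051, 0.001]
contact_force: [1.2, -0.8, 0.1]
grip_width: 0.0188
gripper_force: 34.4
```

>>> step_arm --pt "-46 -10 -20 0 0 0 15" --pt "-92 -20 -20 0 0 0 15" --pt "-138 -30 -20 0 0 0 15" --pt "-184 -42 -20 0 0 0 15" --pt "-230 -53 -20 0 0 0 15" --pt "-276 -64 -20 0 0 0 15" --pt "-322 -75 -20 0 0 0 15" --pt "-360 -83 -20 0 0 0 15"

```text
clock: 20.45
tcp_pos: [0.5052, -0.3649, 0.1182]
orientation: [2.382, 2.048, -0.002]
contact_force: [-0.1, 0.8, -0.0]
grip_width: 0.0184
gripper_force: 34.4
```

>>> step_arm --pt "0 0 20 0 0 0 15" --pt "0 0 40 0 0 0 15" --pt "0 0 60 0 0 0 15" --pt "0 0 60 0 0 0 15" --pt "0 0 60 0 0 0 15"

```text
clock: 20.95
tcp_pos: [0.5071, -0.3617, 0.0584]
orientation: [-2.379, -2.051, -0.0]
contact_force: [-0.4, -0.6, -0.1]
grip_width: 0.0189
gripper_force: 34.4
```

```bash
python3 v.py 0; python3 - <<'E'
from h import *
S=[grab('side')['image'][250:350,190:290],grab('top')['image'][160:260,345:445]]
cv2.imwrite('pics/p1.png',cv2.resize(np.hstack(S)[:,:,::-1],None,fx=4,fy=4,interpolation=cv2.INTER_CUBIC))
E
```

```text
[ 0.5071 -0.3617  0.0584] 0.018865144256292096 [-0.4 -0.6 -0.1]
0 V [array([358.1,  83.2,  70.5]), array([-0.   , -0.   ,  0.002])] T [array([-1.6,  0.1, 62.4]), array([-0.   , -0.   ,  0.002])]
```

View pics/p1.png

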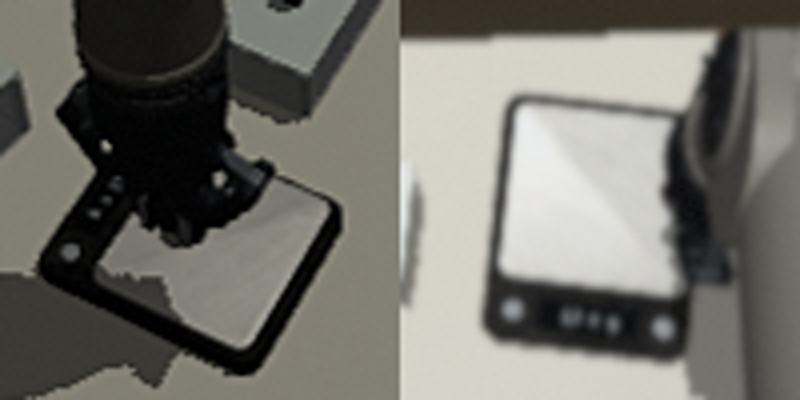

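The vial is held above the pan. I lower and release it.

>>> step_arm --pt "0 0 20 0 0 0 15" --pt "0 0 40 0 0 0 15" --pt "0 0 52 0 0 0 15" --pt "0 0 58 0 0 0 15" --pt "0 0 61 0 0 0 15" --pt "0 0 61.5 0 0 0 15" --pt "0 0 61.5 0 0 0 15"

```text
clock: 21.75
tcp_pos: [0.5076, -0.3621, -0.0026]
orientation: [2.379, 2.05, 0.001]
contact_force: [0.3, -0.2, -0.4]
grip_width: 0.0188
gripper_force: 34.4
```

>>> step_arm --pt "0 0 0 0 0 0 25" --pt "0 0 0 0 0 0 32" --pt "0 0 0 0 0 0 40" --pt "0 0 0 0 0 0 40" --pt "0 0 -20 0 0 0 40" --pt "0 0 -60 0 0 0 40" --pt "0 0 -100 0 0 0 55" --pt "0 0 -120 0 0 0 55"

```text
clock: 22.55
tcp_pos: [0.5089, -0.3624, 0.1204]
orientation: [2.376, 2.049, 0.002]
contact_force: [0.3, -1.4, -0.9]
grip_width: 0.0547
gripper_force: 0.0
```

>>> step_arm --pt "46 10 0 0 0 0 55" --pt "92 20 0 0 0 0 55" --pt "138 30 0 0 0 0 55" --pt "184 40 0 0 0 0 55" --pt "230 52 0 0 0 0 55" --pt "276 64 0 0 0 0 55" --pt "322 75 0 0 0 0 55" --pt "360 83 0 0 0 0 55"

```text
clock: 23.35
tcp_pos: [0.643, -0.0148, 0.117]
orientation: [-2.378, -2.053, -0.002]
contact_force: [-0.3, 0.5, -0.4]
grip_width: 0.0551
gripper_force: 0.0
```

>>> step_arm --pt "33 0 0 0 0 0 55" --pt "33 0 0 0 0 0 55" --pt "33 0 0 0 0 0 55"

```text
clock: 23.65
tcp_pos: [0.647, 0.0157, 0.1166]
orientation: [-2.377, -2.054, 0.0]
contact_force: [-0.2, 0.2, -0.1]
grip_width: 0.0548
gripper_force: 0.0
```

```bash
python3 v.py 1; cat > pan.py <<'E'
from h import *
cc=np.array([[.9888,.1495],[-.1495,.9888]]); ctr=np.array([513.2,-321.8])@cc
for n in('side','top'):
    F=grab(n); C=cloud(F); l=C[...,:2]@cc*1000-ctr
    m=(abs(l[...,0])<70)&(abs(l[...,1])<70)&(C[...,2]>.053)&(C[...,2]<.075)
    k,lb,st,ce=cv2.connectedComponentsWithStats(m.astype(np.uint8))
    for i in range(1,k):
        if st[i,4]>5: t=l[lb==i]; print(n,st[i,4],'pan xy',t.mean(0).round(1),'z',round(float(np.median(C[lb==i][:,2])),4))
E
python3 pan.py
```

```text
[0.647  0.0157 0.1166] 0.05479075071721038 [-0.2  0.2 -0.1]
1 V [array([ -2.7,   0.4, 128.6]), array([-0.   ,  0.   ,  0.004])] T [array([-367.3,  -83.4,  120.7]), array([-0.   ,  0.   ,  0.004])]
side 36 pan xy [  0.  -40.8] z 0.0617
top 32 pan xy [ -2.2 -35.5] z 0.0634
```

>>> step_arm --pt "-2 0 35 0 0 0 55" --pt "-2 0 70 0 0 0 55" --pt "-2 0 100 0 0 0 55" --pt "-2 0 120 0 0 0 55" --pt "-2 0 128 0 0 0 55" --pt "-2 0 128 0 0 0 55" --pt "-2 0 128 0 0 0 55"

```text
clock: 24.45
tcp_pos: [0.6477, 0.0121, -0.0102]
orientation: [2.38, 2.049, 0.002]
contact_force: [0.4, -0.3, 0.5]
grip_width: 0.0552
gripper_force: 0.0
```

>>> step_arm --pt "0 0 0 0 0 0 30" --pt "0 0 0 0 0 0 15" --pt "0 0 0 0 0 0 15" --pt "0 0 0 0 0 0 15" --pt "0 0 0 0 0 0 15" --pt "0 0 -30 0 0 0 15" --pt "0 0 -75 0 0 0 15" --pt "0 0 -120 0 0 0 15"

```text
clock: 25.25
tcp_pos: [0.6461, 0.0127, 0.1096]
orientation: [-2.378, -2.051, 0.002]
contact_force: [1.5, -0.2, 0.3]
grip_width: 0.0187
gripper_force: 34.4
```

>>> step_arm --pt "-46 -10 -8 0 0 0 15" --pt "-92 -20 -8 0 0 0 15" --pt "-138 -30 -8 0 0 0 15" --pt "-184 -42 -8 0 0 0 15" --pt "-230 -53 -8 0 0 0 15" --pt "-276 -64 -8 0 0 0 15" --pt "-322 -75 -8 0 0 0 15" --pt "-365 -84 -8 0 0 0 15"

```text
clock: 26.05
tcp_pos: [0.5086, -0.3382, 0.1169]
orientation: [2.38, 2.05, -0.001]
contact_force: [0.8, -0.4, -0.4]
grip_width: 0.0185
gripper_force: 34.5
```

>>> step_arm --pt "0 0 0 0 0 0 15" --pt "0 0 35 0 0 0 15" --pt "0 0 70 0 0 0 15" --pt "0 0 100 0 0 0 15" --pt "0 0 112 0 0 0 15" --pt "0 0 112 0 0 0 15" --pt "0 0 112 0 0 0 15"

```text
clock: 26.75
tcp_pos: [0.511, -0.3361, 0.0059]
orientation: [2.378, 2.05, 0.001]
contact_force: [0.2, 0.0, 0.3]
grip_width: 0.0186
gripper_force: 34.5
```

```bash
python3 v.py 1
```

```text
[ 0.511  -0.3361  0.0059] 0.018575089341289777 [0.2 0.  0.3]
1 V [array([365.3,  83.1,  17.9]), array([0.002, 0.   , 0.002])] T [array([0.5, 0. , 9.9]), array([0.002, 0.   , 0.002])]
```

>>> step_arm --pt "0 0 5 0 0 0 15" --pt "0 0 8 0 0 0 15" --pt "0 0 8.5 0 0 0 15" --pt "0 0 8.5 0 0 0 25" --pt "0 0 8.5 0 0 0 32" --pt "0 0 8.5 0 0 0 40" --pt "0 0 8.5 0 0 0 40" --pt "0 0 8.5 0 0 0 40"

```text
clock: 27.55
tcp_pos: [0.5099, -0.336, -0.0039]
orientation: [-2.38, -2.051, 0.0]
contact_force: [0.1, 0.3, -0.1]
grip_width: 0.04
gripper_force: 0.0
```

>>> step_arm --pt "0 0 -20 0 0 0 40" --pt "0 0 -60 0 0 0 40" --pt "0 0 -100 0 0 0 55" --pt "0 0 -120 0 0 0 55" --pt "46 10 -120 0 0 0 55" --pt "92 20 -120 0 0 0 55" --pt "138 30 -120 0 0 0 55" --pt "184 42 -120 0 0 0 55"

```text
clock: 28.35
tcp_pos: [0.5788, -0.1587, 0.1164]
orientation: [2.38, 2.05, -0.0]
contact_force: [0.6, 0.0, 0.1]
grip_width: 0.055
gripper_force: 0.0
```

>>> step_arm --pt "46 10 0 0 0 0 55" --pt "92 20 0 0 0 0 55" --pt "138 31 0 0 0 0 55" --pt "180 42 0 0 0 0 55" --pt "213 45 0 0 0 0 55" --pt "213 45 0 0 0 0 55" --pt "213 45 0 0 0 0 55"

```text
clock: 29.05
tcp_pos: [0.6543, 0.0449, 0.116]
orientation: [-2.377, -2.054, 0.001]
contact_force: [-0.8, -0.9, 0.3]
grip_width: 0.0548
gripper_force: 0.0
```

```bash
python3 v.py 2; python3 pan.py
```

```text
[0.6543 0.0449 0.116 ] 0.054819714360746355 [-0.8 -0.9  0.3]
2 V [array([  1.6,  -0.2, 128. ]), array([-0.   ,  0.   ,  0.004])] T [array([-369.4,  -86.2,  120. ]), array([-0.   ,  0.   ,  0.004])]
side 34 pan xy [ -0.6 -11.8] z 0.0621
side 39 pan xy [  0.3 -40.8] z 0.0606
top 31 pan xy [-2.7 -6.8] z 0.0625
top 35 pan xy [ -1.8 -35.6] z 0.0622
```

>>> step_arm --pt "1.5 0 35 0 0 0 55" --pt "1.5 0 70 0 0 0 55" --pt "1.5 0 100 0 0 0 55" --pt "1.5 0 120 0 0 0 55" --pt "1.5 0 128 0 0 0 55" --pt "1.5 0 128 0 0 0 55" --pt "1.5 0 128 0 0 0 55"

```text
clock: 29.85
tcp_pos: [0.6556, 0.0448, -0.0107]
orientation: [2.38, 2.049, 0.002]
contact_force: [0.2, -0.3, 0.2]
grip_width: 0.055
gripper_force: 0.0
```

>>> step_arm --pt "0 0 0 0 0 0 30" --pt "0 0 0 0 0 0 15" --pt "0 0 0 0 0 0 15" --pt "0 0 0 0 0 0 15" --pt "0 0 0 0 0 0 15" --pt "0 0 -30 0 0 0 15" --pt "0 0 -75 0 0 0 15" --pt "0 0 -120 0 0 0 15"

```text
clock: 30.65
tcp_pos: [0.654, 0.0453, 0.109]
orientation: [-2.378, -2.051, 0.002]
contact_force: [1.4, 0.1, 0.1]
grip_width: 0.0185
gripper_force: 34.4
```

>>> step_arm --pt "-46 -10 -8 0 0 0 15" --pt "-92 -20 -8 0 0 0 15" --pt "-138 -30 -8 0 0 0 15" --pt "-184 -42 -8 0 0 0 15" --pt "-230 -53 -8 0 0 0 15" --pt "-276 -64 -8 0 0 0 15" --pt "-322 -75 -8 0 0 0 15" --pt "-368 -86 -8 0 0 0 15"

```text
clock: 31.45
tcp_pos: [0.5144, -0.3076, 0.1164]
orientation: [2.379, 2.051, -0.0]
contact_force: [0.9, -0.3, 0.5]
grip_width: 0.0187
gripper_force: 34.5
```

>>> step_arm --pt "-2 0 0 0 0 0 15" --pt "-2 0 35 0 0 0 15" --pt "-2 0 70 0 0 0 15" --pt "-2 0 100 0 0 0 15" --pt "-2 0 112 0 0 0 15" --pt "-2 0 112 0 0 0 15" --pt "-2 0 112 0 0 0 15"

```text
clock: 32.15
tcp_pos: [0.5162, -0.308, 0.0053]
orientation: [2.378, 2.051, 0.001]
contact_force: [-0.7, -0.1, 0.5]
grip_width: 0.0187
gripper_force: 34.4
```

```bash
python3 v.py 2
```

```text
[ 0.5162 -0.308   0.0053] 0.018677780774521303 [-0.7 -0.1  0.5]
2 V [array([371. ,  84.4,  17.3]), array([0.001, 0.   , 0.002])] T [array([-0.2, -0.9,  9.3]), array([0.001, 0.   , 0.002])]
```

>>> step_arm --pt "0 0 5 0 0 0 15" --pt "0 0 8 0 0 0 15" --pt "0 0 8.5 0 0 0 15" --pt "0 0 8.5 0 0 0 25" --pt "0 0 8.5 0 0 0 32" --pt "0 0 8.5 0 0 0 40" --pt "0 0 8.5 0 0 0 40" --pt "0 0 8.5 0 0 0 40"

```text
clock: 32.95
tcp_pos: [0.5151, -0.3079, -0.0043]
orientation: [-2.38, -2.051, 0.0]
contact_force: [-0.2, 0.3, 0.2]
grip_width: 0.04
gripper_force: 0.0
```

>>> step_arm --pt "0 0 -20 0 0 0 40" --pt "0 0 -60 0 0 0 40" --pt "0 0 -100 0 0 0 55" --pt "0 0 -120 0 0 0 55" --pt "46 10 -120 0 0 0 55" --pt "92 20 -120 0 0 0 55" --pt "138 30 -120 0 0 0 55" --pt "184 40 -120 0 0 0 55"

```text
clock: 33.75
tcp_pos: [0.5822, -0.1304, 0.1159]
orientation: [2.38, 2.05, 0.0]
contact_force: [0.7, 0.2, 0.7]
grip_width: 0.0552
gripper_force: 0.0
```

>>> step_arm --pt "46 8 0 0 0 0 55" --pt "92 16 0 0 0 0 55" --pt "138 25 0 0 0 0 55" --pt "180 35 0 0 0 0 55" --pt "222 40 0 0 0 0 55" --pt "222 40 0 0 0 0 55" --pt "222 40 0 0 0 0 55"

```text
clock: 34.45
tcp_pos: [0.6539, 0.0835, 0.1155]
orientation: [-2.376, -2.054, 0.0]
contact_force: [-0.3, -1.4, -0.8]
grip_width: 0.0548
gripper_force: 0.0
```

```bash
python3 v.py 3; python3 pan.py
```

```text
[0.6539 0.0835 0.1155] 0.054804464468156976 [-0.3 -1.4 -0.8]
3 V [array([ -1.1,   1.9, 127.5]), array([-0.   , -0.   ,  0.005])] T [array([-379.4,  -80.4,  119.4]), array([-0.   , -0.   ,  0.005])]
side 31 pan xy [-0.3 17.9] z 0.0609
side 32 pan xy [ -0.5 -11.5] z 0.062
side 37 pan xy [  0.2 -40.9] z 0.0606
top 35 pan xy [-1.7 22.1] z 0.0614
top 32 pan xy [-2.9 -6.6] z 0.0631
top 33 pan xy [ -1.8 -35.7] z 0.0622
```

>>> step_arm --pt "-1 1 35 0 0 0 55" --pt "-1 1 70 0 0 0 55" --pt "-1 1 100 0 0 0 55" --pt "-1 1 120 0 0 0 55" --pt "-1 1 128 0 0 0 55" --pt "-1 1 128 0 0 0 55" --pt "-1 1 128 0 0 0 55"

```text
clock: 35.25
tcp_pos: [0.6561, 0.0808, -0.011]
orientation: [2.379, 2.05, 0.003]
contact_force: [0.3, 0.1, 0.6]
grip_width: 0.055
gripper_force: 0.0
```

>>> step_arm --pt "0 0 0 0 0 0 30" --pt "0 0 0 0 0 0 15" --pt "0 0 0 0 0 0 15" --pt "0 0 0 0 0 0 15" --pt "0 0 0 0 0 0 15" --pt "0 0 -30 0 0 0 15" --pt "0 0 -75 0 0 0 15" --pt "0 0 -120 0 0 0 15"

```text
clock: 36.05
tcp_pos: [0.6543, 0.0806, 0.1085]
orientation: [-2.379, -2.051, 0.002]
contact_force: [1.5, 0.7, -0.5]
grip_width: 0.0187
gripper_force: 34.5
```

>>> step_arm --pt "-47 -10 -8 0 0 0 15" --pt "-94 -20 -8 0 0 0 15" --pt "-141 -30 -8 0 0 0 15" --pt "-188 -40 -8 0 0 0 15" --pt "-235 -50 -8 0 0 0 15" --pt "-282 -60 -8 0 0 0 15" --pt "-329 -70 -8 0 0 0 15" --pt "-376 -82 -8 0 0 0 15"

```text
clock: 36.85
tcp_pos: [0.5177, -0.2809, 0.116]
orientation: [2.379, 2.051, 0.0]
contact_force: [0.7, -1.0, 0.0]
grip_width: 0.0183
gripper_force: 34.5
```

>>> step_arm --pt "-4 0 0 0 0 0 15" --pt "-4 0 35 0 0 0 15" --pt "-4 0 70 0 0 0 15" --pt "-4 0 100 0 0 0 15" --pt "-4 0 112 0 0 0 15" --pt "-4 0 112 0 0 0 15" --pt "-4 0 112 0 0 0 15"

```text
clock: 37.55
tcp_pos: [0.5189, -0.2831, 0.0048]
orientation: [2.378, 2.051, 0.001]
contact_force: [0.5, -0.7, -0.2]
grip_width: 0.0185
gripper_force: 34.5
```

```bash
python3 v.py 3
```

```text
[ 0.5189 -0.2831  0.0048] 0.018468691159263695 [ 0.5 -0.7 -0.2]
3 V [array([381.4,  81.4,  16.8]), array([0.001, 0.   , 0.002])] T [array([2.8, 0.1, 8.8]), array([0.001, 0.   , 0.002])]
```

>>> step_arm --pt "0 0 5 0 0 0 15" --pt "0 0 8 0 0 0 15" --pt "0 0 8 0 0 0 15" --pt "0 0 8 0 0 0 25" --pt "0 0 8 0 0 0 32" --pt "0 0 8 0 0 0 40" --pt "0 0 8 0 0 0 40" --pt "0 0 8 0 0 0 40"

```text
clock: 38.35
tcp_pos: [0.5178, -0.2831, -0.0043]
orientation: [-2.38, -2.051, 0.0]
contact_force: [-0.1, 0.5, -0.2]
grip_width: 0.0402
gripper_force: 0.0
```

>>> step_arm --pt "0 0 -20 0 0 0 40" --pt "0 0 -60 0 0 0 40" --pt "0 0 -100 0 0 0 55" --pt "0 0 -150 0 0 0 85" --pt "20 50 -200 0 0 0 85" --pt "20 100 -220 0 0 0 85" --pt "20 150 -220 0 0 0 85" --pt "20 150 -220 0 0 0 85"

```text
clock: 39.15
tcp_pos: [0.6729, -0.2849, 0.2171]
orientation: [2.377, 2.05, 0.004]
contact_force: [0.5, 0.0, 0.4]
grip_width: 0.0848
gripper_force: 0.0
```

```bash
python3 pan.py; python3 w.py; python3 - <<'E'
from h import *
F=grab('side'); P=cloud(F); save(F,'s3.png')
b=(slice(205,290),slice(230,300))
p=P[b].reshape(-1,3); q=p[(p[:,2]>.074)&(p[:,2]<.1)]; q=q[np.hypot(q[:,0]-.51,q[:,1]+.125)<.12]
print('handle',len(q),cv2.minAreaRect((q[:,:2]*1000).astype(np.float32)),np.percentile(q[:,2],[50,95]))
m=np.zeros(P.shape[:2],np.uint8); m[b]=((P[...,2]>.046)&(P[...,2]<.064))[b]
n,l,st,_=cv2.connectedComponentsWithStats(m); k=1+st[1:,4].argmax(); c=cv2.findContours((l==k).astype(np.uint8),0,1)[0][0][:,0]
w=np.array([ray(F,u,v,.054)[:2]*1000 for u,v in c],np.float32); print('roof',cv2.minAreaRect(w))
E
```

```text
side 32 pan xy [-0.3 41.7] z 0.0611
side 32 pan xy [ 0.1 17.4] z 0.062
side 35 pan xy [ -0.9 -11.8] z 0.0612
side 36 pan xy [  0.3 -40.6] z 0.0608
top 33 pan xy [-2.5 46.1] z 0.0624
top 35 pan xy [-1.9 21.8] z 0.0621
top 7 pan xy [-3.7 -2.1] z 0.0616
[ 0.67209578 -0.28422845  0.21547338] 0.08476179666300203 0.0 [0.12148661 0.68481655 0.64343479]
side wood 32 [476.3 209.2] [493. 240.] [484.1 223.5]
handle 139 ((511.17559814453125, -124.75621032714844), (72.74993896484375, 16.40863037109375), 81.28804016113281) [0.08322422 0.08700974]
roof ((511.2804260253906, -128.69802856445312), (157.87969970703125, 76.87934875488281), 81.22193145751953)Traceback (most recent call last):
  File "w.py", line 7, in <module>
    t=C[m]; l=t[:,:2]@c*1000; print(n,nm,len(t),l.min(0).round(1),l.max(0).round(1),np.median(l,0).round(1))
                                                ~~~~~^^^
    return umr_minimum(a, axis, None, out, keepdims, initial, where)
ValueError: zero-size array to reduction operation minimum which has no identity
```

View pics/s3.png

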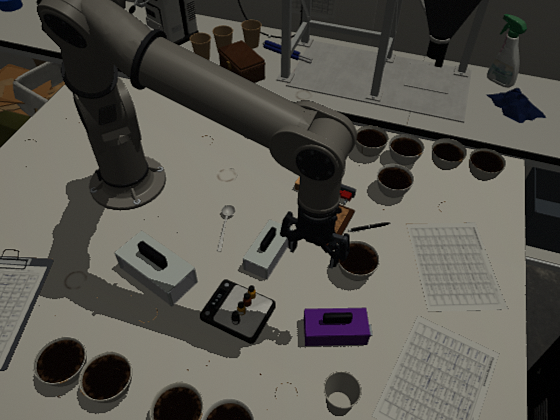

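All four vials stand upright on the pan (side view 235–255,290–320). The cover is at its place, (268,248). The same grasp pose as before should bring it home.

```bash
python3 - <<'E'
from h import *
print(r.get_obs()['tcp_pos'],r.get_obs()['orientation'],go([.511,-.1245,.12],np.radians(-8.8)))
E
```

```text
[ 0.6687874  -0.28489982  0.21485108] [-2.37797507e+00 -2.05092572e+00  8.28214422e-04] [array([ 135.4, -179.5,   95.2]), array([-0.001, -0.   ,  0.006])]
```

>>> step_arm --pt "27 -36 0 0 0 0 85" --pt "54 -72 0 0 0 0 85" --pt "81 -108 0 0 0 0 85" --pt "108 -144 20 0 0 0 85" --pt "135 -179 50 0 0 0 85" --pt "135 -179 95 0 0 0 85" --pt "135 -179 95 0 0 0 85" --pt "135 -179 95 0 0 0 85"

```text
clock: 40.15
tcp_pos: [0.5113, -0.1263, 0.1211]
orientation: [-2.38, -2.049, 0.002]
contact_force: [0.3, 0.6, 0.4]
grip_width: 0.0851
gripper_force: 0.0
```

```bash
python3 - <<'E'
from h import *
print(r.get_obs()['tcp_pos'],r.get_obs()['orientation'],go([.511,-.1245,.0347],np.radians(-8.8)))
E
```

```text
[ 0.51125265 -0.1263255   0.12113771] [-2.38011002e+00 -2.04949702e+00  1.87649356e-03] [array([ 1.8, -0.4, 86.4]), array([-0.001,  0.   ,  0.005])]
```

>>> step_arm --pt "1.5 0 30 0 0 0 85" --pt "1.5 0 60 0 0 0 85" --pt "1.5 0 78 0 0 0 85" --pt "1.5 0 84 0 0 0 85" --pt "1.5 0 86 0 0 0 60" --pt "1.5 0 86 0 0 0 30" --pt "1.5 0 86 0 0 0 5" --pt "1.5 0 86 0 0 0 5" --grip_force 60

```text
clock: 40.95
tcp_pos: [0.5131, -0.1242, 0.0357]
orientation: [2.379, 2.05, 0.001]
contact_force: [1.1, -0.5, -0.3]
grip_width: 0.028
gripper_force: 0.0
```

>>> step_arm --pt "0 0 0 0 0 0 5" --pt "0 0 0 0 0 0 5" --pt "0 0 -20 0 0 0 5" --pt "0 0 -50 0 0 0 5" --pt "0 0 -90 0 0 0 5" --pt "0 0 -112 0 0 0 5" --pt "0 0 -112 0 0 0 5" --pt "0 0 -112 0 0 0 5"

```text
clock: 41.75
tcp_pos: [0.5118, -0.1242, 0.1463]
orientation: [2.38, 2.051, -0.001]
contact_force: [0.5, -0.3, -2.6]
grip_width: 0.0141
gripper_force: 61.1
```

```bash
python3 - <<'E'
from h import *
print(r.get_obs()['tcp_pos'],r.get_obs()['orientation'],go([.6504,.0346,.08],np.radians(-8.8)),r.get_obs()['contact_force'])
E
sed -i 's/t=C\[m\];/t=C[m]\n        if len(t)==0: continue\n       /' w.py; python3 w.py
```

```text
[ 0.51183958 -0.12424965  0.14634681] [ 2.37970341e+00  2.05061466e+00 -7.66457471e-04] [array([177.6, 113.6,  66.2]), array([-0.   ,  0.001,  0.005])] [ 0.48925198 -0.30800263 -2.58272825]
[ 0.51183958 -0.12424965  0.14634681] 0.014102050346512775 61.11986517906189 [ 0.48925198 -0.30800263 -2.58272825]
side wood 219 [476.7 207.3] [586.7 246.4] [521.4 224.8]
side red 61 [524.2 240.6] [608.3 258.6] [572.3 248.9]
top wood 377 [476.8 214.9] [582.2 250.1] [517.8 229.4]
top red 89 [524.6 246.4] [583.8 260.1] [559.4 252.4]
```

>>> step_arm --pt "35 23 0 0 0 0 5" --pt "70 46 0 0 0 0 5" --pt "105 69 0 0 0 0 5" --pt "140 92 0 0 0 0 5" --pt "170 110 0 0 0 0 5" --pt "177.6 113.6 20 0 0 0 5" --pt "177.6 113.6 55 0 0 0 5" --pt "177.6 113.6 55 0 0 0 5"

```text
clock: 42.65
tcp_pos: [0.6458, 0.0337, 0.0849]
orientation: [-2.374, -2.048, 0.016]
contact_force: [-0.9, -1.4, -2.4]
grip_width: 0.0145
gripper_force: 61.0
```

>>> step_arm --pt "0 0 0 0 0 0 5" --pt "0 0 0 0 0 0 5"

```text
clock: 42.85
tcp_pos: [0.6513, 0.0345, 0.0927]
orientation: [2.38, 2.05, 0.001]
contact_force: [-0.4, 0.2, -1.8]
grip_width: 0.0139
gripper_force: 61.1
```

```bash
python3 - <<'E'
from h import *
print(r.get_obs()['tcp_pos'],r.get_obs()['orientation'],go([.6504,.0346,.0468],np.radians(-8.8)),r.get_obs()['contact_force'])
F=grab('side'); a=F['image'][140:260,270:400]; cv2.imwrite('pics/cv.png',cv2.resize(a[:,:,::-1],None,fx=5,fy=5,interpolation=cv2.INTER_CUBIC))
E
```

```text
[0.65130044 0.03449632 0.092693  ] [2.37990093e+00 2.04973766e+00 1.38070834e-03] [array([-0. , -1. , 45.9]), array([ 0.001, -0.   ,  0.005])] [-0.41068453  0.15959336 -1.76921758]
```

View pics/cv.png

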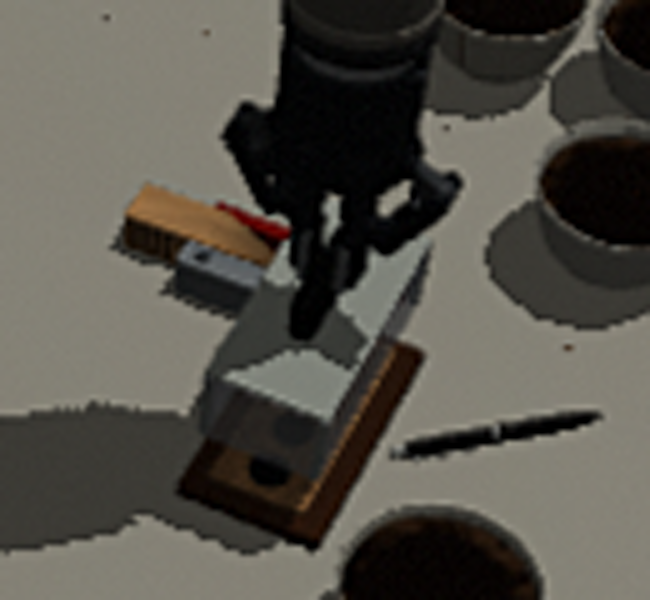

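The cover hangs aligned over the plinth and the catch is held open. I lower it slowly while watching the force.

>>> step_arm --pt "0 -0.5 12 0 0 0 5" --pt "0 -0.5 24 0 0 0 5" --pt "0 -0.5 32 0 0 0 5" --pt "0 -0.5 37 0 0 0 5" --pt "0 -0.5 41 0 0 0 5" --pt "0 -0.5 43 0 0 0 5" --pt "0 -0.5 43 0 0 0 5"

```text
clock: 43.6
tcp_pos: [0.6502, 0.0351, 0.0485]
orientation: [-2.379, -2.051, 0.0]
contact_force: [-0.3, 0.3, -1.5]
grip_width: 0.0141
gripper_force: 61.1
```

>>> step_arm --pt "0 0 1 0 0 0 5" --pt "0 0 2 0 0 0 5" --pt "0 0 3 0 0 0 5" --pt "0 0 3.5 0 0 0 5" --pt "0 0 3.5 0 0 0 5"

```text
clock: 44.1
tcp_pos: [0.6505, 0.0352, 0.0474]
orientation: [2.379, 2.05, 0.0]
contact_force: [-5.3, -0.6, 12.1]
grip_width: 0.0142
gripper_force: 62.9
```

Seated, with contact at the expected height. Release and retreat.

>>> step_arm --pt "0 0 -1 0 0 0 5" --pt "0 0 -1 0 0 0 40" --pt "0 0 -1 0 0 0 85" --pt "0 0 -1 0 0 0 85" --pt "0 0 -1 0 0 0 85" --pt "0 0 -30 0 0 0 85" --pt "0 0 -75 0 0 0 85" --pt "0 0 -120 0 0 0 85"

```text
clock: 44.9
tcp_pos: [0.6497, 0.035, 0.1658]
orientation: [-2.378, -2.051, 0.002]
contact_force: [0.9, 1.0, 0.2]
grip_width: 0.0847
gripper_force: 0.0
```

>>> step_arm --pt "0 -40 -20 0 0 0.14 85" --pt "0 -80 -20 0 0 0.28 85" --pt "0 -120 -20 0 0 0.42 85" --pt "0 -160 -20 0 0 0.56 85" --pt "0 -190 -20 0 0 0.7 85" --pt "0 -190 -20 0 0 0.84 85" --pt "0 -190 -20 0 0 0.98 85" --pt "0 -190 -20 0 0 1.1 85"

```text
clock: 45.7
tcp_pos: [0.4622, 0.063, 0.1855]
orientation: [3.102, 0.497, 0.001]
contact_force: [0.7, -0.3, 0.5]
grip_width: 0.0854
gripper_force: 0.0
```

```bash
python3 w.py; python3 - <<'E'
from h import *
f=grab('side'); P=cloud(f)
m=np.zeros(P.shape[:2],np.uint8); m[175:260,280:370]=((P[...,2]>.058)&(P[...,2]<.076))[175:260,280:370]
n,l,st,_=cv2.connectedComponentsWithStats(m); k=1+st[1:,4].argmax(); c=cv2.findContours((l==k).astype(np.uint8),0,1)[0][0][:,0]
w=np.array([ray(f,u,v,.066)[:2]*1000 for u,v in c],np.float32); print(cv2.minAreaRect(w),np.median(P[l==k][:,2]))
p=P[175:230,300:360].reshape(-1,3); p=p[(p[:,2]>.083)&(p[:,2]<.11)]; print('handle',cv2.minAreaRect((p[:,:2]*1000).astype(np.float32)),np.percentile(p[:,2],[50,95]))
print(go([.522,.154,.08],np.radians(81.4)),r.get_obs()['tcp_pos'])
E
```

```text
[0.46223451 0.06304437 0.18545063] 0.08537614425855448 0.0 [ 0.69216629 -0.25703583  0.45843972]
side wood 218 [477.3 209.5] [585.2 245.9] [522.3 225.3]
side red 57 [525.4 206.9] [607.1 258.6] [568.5 250.6]
((648.7908325195312, 29.33270263671875), (160.52467346191406, 75.70514678955078), 81.30520629882812) 0.06445461157951161
handle ((647.7683715820312, 32.686161041259766), (72.54724884033203, 16.49953842163086), 81.35503387451172) [0.09479309 0.10041244]
[array([ 85.5, -67. , 105.3]), array([ 0.   , -0.   ,  0.476])] [0.46236711 0.06315525 0.18528419]
```

The cover is back within about 1 mm of its original place and the catch is still open. Now the wedge.

>>> step_arm --pt "22 -17 0 0 0 0.14 85" --pt "44 -34 0 0 0 0.28 85" --pt "66 -50 10 0 0 0.42 85" --pt "85 -67 30 0 0 0.476 85" --pt "85 -67 60 0 0 0.476 85" --pt "85 -67 100 0 0 0.476 85" --pt "85 -67 105 0 0 0.476 85" --pt "85 -67 105 0 0 0.476 85"

```text
clock: 46.65
tcp_pos: [0.521, 0.1533, 0.0796]
orientation: [3.132, -0.237, -0.004]
contact_force: [-0.4, 0.3, 0.5]
grip_width: 0.0852
gripper_force: 0.0
```

>>> step_arm --pt "0 0 0 0 0 0 85"

```text
clock: 46.75
tcp_pos: [0.5229, 0.154, 0.0818]
orientation: [-3.131, 0.239, -0.003]
contact_force: [-0.6, 0.1, -0.1]
grip_width: 0.0852
gripper_force: 0.0
```

```bash
python3 - <<'E'
from h import *
print(go([.522,.154,-.031],np.radians(81.4)))
fing(rad=.08)
E
```

```text
[array([ -1.1,   0.3, 112.8]), array([-0.001, -0.002, -0.002])]
[0.5229 0.154  0.0818] 0.0852 [-0.6  0.1 -0.1] 0.0 46.8
0 54 [505. 104.   0.] [602. 160.  10.]
10 64 [505. 105.  10.] [600. 164.  20.]
20 45 [506. 108.  20.] [600. 171.  29.]
30 1 [560. 118.  31.] [560. 118.  31.]
```

>>> step_arm --pt "-2 0 30 0 0 0 70" --pt "-2 0 60 0 0 0 65" --pt "-2 0 85 0 0 0 65" --pt "-2 0 100 0 0 0 65" --pt "-2 0 108 0 0 0 65" --pt "-2 0 111 0 0 0 65" --pt "-2 0 111 0 0 0 45" --pt "-2 0 111 0 0 0 20" --grip_force 90

```text
clock: 47.6
tcp_pos: [0.5207, 0.1541, -0.0298]
orientation: [-3.132, 0.241, -0.003]
contact_force: [0.3, 0.1, 0.0]
grip_width: 0.0368
gripper_force: 0.0
```

>>> step_arm --pt "0 0 0 0 0 0 20" --pt "0 0 0 0 0 0 20" --pt "0 0 0 0 0 0 20"

```text
clock: 47.9
tcp_pos: [0.5205, 0.1553, -0.0297]
orientation: [-3.131, 0.239, -0.003]
contact_force: [-0.9, 3.6, 6.6]
grip_width: 0.0304
gripper_force: 89.3
```

>>> step_arm --pt "-5 0 0 0 0 0 20" --pt "-12 0 0 0 0 0 20" --pt "-22 0 0 0 0 0 20" --pt "-34 0 0 0 0 0 20" --pt "-46 0 0 0 0 0 20" --pt "-58 0 0 0 0 0 20" --pt "-70 0 0 0 0 0 20" --pt "-82 0 0 0 0 0 20"

```text
clock: 48.7
tcp_pos: [0.4402, 0.1663, -0.0298]
orientation: [-3.132, 0.242, -0.005]
contact_force: [4.2, -0.6, 8.7]
grip_width: 0.0302
gripper_force: 90.2
```

>>> step_arm --pt "0 0 -3 0 0 0 20" --pt "0 -10 -10 0 0 0 20" --pt "0 -40 -15 0 0 0 20" --pt "10 -80 -15 0 0 0 20" --pt "20 -100 -15 0 0 0 20" --pt "20 -100 -10 0 0 0 20" --pt "20 -100 -3 0 0 0 20" --pt "20 -100 -1 0 0 0 20"

```text
clock: 49.5
tcp_pos: [0.473, 0.2613, -0.0299]
orientation: [3.131, -0.241, -0.002]
contact_force: [-6.6, -2.7, 26.6]
grip_width: 0.0303
gripper_force: 92.6
```

```bash
python3 w.py; python3 -c "
from h import *
F=grab('side');save(F,'s4.png')"
```

```text
[ 0.47299774  0.2613127  -0.02989781] 0.03030215302484858 92.58943319320679 [-6.59368929 -2.68289768 26.55107833]
side wood 75 [457.9 305.3] [523.5 328.8] [490.5 315.5]
side red 49 [523.6 225.5] [583.8 239.9] [556.  232.1]
top wood 113 [461.6 312.2] [519.4 330.9] [490.7 318. ]
top red 101 [523.4 228.9] [587.4 240. ] [556.2 234.3]
```

View pics/s4.png

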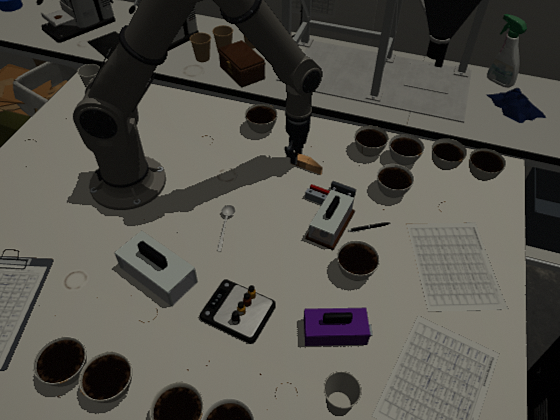

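The catch is shut over the cover, the vials stand and the wedge is on the table at (308,160). Release and retreat.

>>> step_arm --pt "0 0 -1 0 0 0 20" --pt "0 0 -1 0 0 0 45" --pt "0 0 -1 0 0 0 70" --pt "0 0 -1 0 0 0 70" --pt "0 0 -1 0 0 0 70" --pt "0 0 -30 0 0 0 70" --pt "0 0 -75 0 0 0 70" --pt "0 0 -120 0 0 0 70"

```text
clock: 50.45
tcp_pos: [0.4729, 0.2617, 0.091]
orientation: [3.132, -0.24, -0.003]
contact_force: [2.0, -0.1, 0.3]
grip_width: 0.0702
gripper_force: 0.0
```

>>> step_arm --pt "0 0 -40 0 0 0 70" --pt "0 0 -80 0 0 0 70" --pt "0 0 -80 0 0 0 70"

```text
clock: 50.75
tcp_pos: [0.4767, 0.2645, 0.1759]
orientation: [-3.127, 0.24, -0.013]
contact_force: [0.8, 0.6, -0.7]
grip_width: 0.0703
gripper_force: 0.0
```

```bash
python3 w.py; python3 pan.py; python3 - <<'E'
from h import *
C=cloud(F:=grab('top')); h=cv2.cvtColor(F['image'],cv2.COLOR_RGB2HSV)
m=(h[...,0]>8)&(h[...,0]<25)&(h[...,1]>90)&(C[...,2]>.015)&(C[...,2]<.06)&(np.hypot(C[...,0]-.5,C[...,1]-.26)<.12); t=C[m]; print(len(t),np.percentile(t[:,2],[5,50,95]),t.mean(0))
f=grab('side'); P=cloud(f); p=P[175:230,300:360].reshape(-1,3); p=p[(p[:,2]>.083)&(p[:,2]<.11)]; print('handle',cv2.minAreaRect((p[:,:2]*1000).astype(np.float32)),np.percentile(p[:,2],[50,95]))
E
```

```text
[0.47672774 0.2644702  0.17589658] 0.070257160990683 0.0 [ 0.81361735  0.6393799  -0.73240271]
side wood 81 [459.8 307.3] [524.9 330. ] [490.5 315.1]
side red 48 [522.6 222.7] [583.3 241.3] [553.4 231.7]
top wood 113 [463.6 312.9] [519.6 330.3] [491.6 318.5]
top red 100 [524.1 229.3] [587.3 239.7] [555.6 233.8]
side 33 pan xy [-0.3 41.6] z 0.061
side 33 pan xy [-0.  17.3] z 0.0612
side 33 pan xy [ -1.  -11.6] z 0.0606
side 36 pan xy [  0.4 -40.7] z 0.0611
top 35 pan xy [-2.8 46.2] z 0.0628
top 35 pan xy [-1.8 22.2] z 0.0619
top 31 pan xy [-2.7 -6.8] z 0.0625
top 34 pan xy [ -2.2 -35.6] z 0.0614
376 [0.01950991 0.02927141 0.03426503] [0.50468667 0.2505981  0.02873227]
handle ((648.04150390625, 32.33449172973633), (71.4199447631836, 16.95696258544922), 81.90538787841797) [0.09469571 0.09883276]
```

```bash
python3 -c "
from bench import r
print(r.hand_in())"
```

```text
the job is handed in; nothing more can be done
None
```

I handed the job in, and my last camera check showed everything in place: all four vials upright on the pan, the cover back on the case with the catch shut over it, and the wedge on the table about 12 cm from its home; the hand-in call itself returned no verdict.

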